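Press spent cells out of a battery block into a sliding tray

ROBOT

A 6-joint arm with a two-finger parallel gripper is mounted at the origin on a cart in front of the work surface, level with it; the furniture and walls round the work are solid. World frame = base frame: x ahead of the robot, y to its left, z up, the work surface at z = 0. Lengths are in m, angles in rad, forces in N, time in s.
With the tool pointing down it reaches from about 0.3 to 0.85 m from the base axis. Payload 4.2 kg.
Tool frame: the origin (TCP) lies on the mounting face of the last link; the fingertips stand 191 mm ahead of it and the grasp point (between the pads) lies ahead of it (pinch_z is the z of the grasp point in the tool frame, in m); z points along the fingers, y is the line along which they close (so a half turn about z gives the same grasp; the last joint's range is limited). The gripper opens to 91 mm and grips with 3 to 60 N. Pads are 32 mm wide; open, the fingers measure 118 mm over their backs; the gripper's body (76 mm by 178 mm) begins 60 mm behind the grasp point.
Start: joints at [1.17, 0.32, 1.565, -0, 1.257, -0.02], TCP at [0.214, 0.534, 0.405] pointing down, gripper open.
Joint ranges: [-3.11, 3.11], [-0.84, 2.01], [0.21, 2.61], [-1.34, 4.49], [0.05, 2.63], [-2.56, 2.56]. Speed limits (rad/s): [2.57, 2.57, 3.14, 3.14, 3.14, 3.14].

INTERFACE

Orientations are given as a rotation vector (axis times angle).
In Python, from rig import * gives the robot as it stands.
- The arm moves only by the tool apply_moves, never from a script. Its argument "plan" is a list of rows, each a list of 2 entries, a list of its own where there are three numbers: the shift along the tool's x, y, z in units of 30 mm (1.0 is 30 mm), then the turn about the tool's z in units of 6 degrees (1.0 is 6 degrees). A call has exactly 10 rows; each row is the pose to reach, as a shift and turn from the pose commanded when the call began, along the tool's axes at that moment; what a row does not reach only later rows make up. A row lasts 1/10 s, in which the tool goes at most 50 mm and 8.59 degrees, less where a joint would pass 70% of its speed; a pose out of reach is approached as far as the arm can. A call with a gripper value outside its range is refused whole. "grip" is the opening, from 0 (shut) to 1 (fully open), set as the call begins (left out, the last holds). The fingers move at their own pace and stop on an object; the grip force is fixed at half the most. Time passes only in rows, so rows that repeat a pose let the fingers close, or fill a call up. It gives the time, the measured TCP pose, the force, the opening and the grip force at its end, in the units of the state.
- get_obs(): the state, without advancing time (a new reading comes with each control period).
- camera(name): name is "scene" or "top"; returns a dict with "pixels" (400x640x3 uint8, red, green, blue), "range_z" (400x640 float32, m along the optical axis (not along the pixel's ray), 0 where there is no reading), "fx", "fy", "cx", "cy" (pixels), "rvec" (rotation vector, rad) and "tvec" (3), from world to camera coordinates, as OpenCV has them. Camera axes: x right, y down, z forward; pixel columns grow to the right and rows downward; lengths in m; the calibration is good to about 2 mm. A picture is of the moment at which its call begins.
- close_job(): hands the job in; it is judged then, once.
Trained networks look in the newest picture that a camera, given by its name, has taken for a name from the list of things; names that differ only in an ending like _2 or _b are one class to them, and where a whole thing is asked for, a point or a joint stands for the part that bears it (a point fixed in the world has none). Each returns a list of dicts, best first, with "confidence" (0 to 1); they miss things now and then, are a little off and sometimes report something else, mostly with a low value. They report only what shows in the picture. A call takes as long as a camera call. They do not tell look-alikes from the thing itself.
- find_in(camera, query): "uv" ([column, row] in pixels, amid what is visible of it).
- cut_out(camera, query): "mask" (400x640 bool, what is visible of it) and "uv" ([column, row] in pixels, amid what is visible of it).
The state is a dict: "time": time; "joints": joint angles; "qvel": joint speeds; "joint_efforts": joint torques, N m; "eef_pos": TCP position; "tcp_rot": TCP orientation; "ft_force": force on the tool from outside, world axes, zero at the start; "wrist_torque": the same for the moment, N m; "width": finger opening in m; "grasp_force": force on a finger pad.
Only numpy, scipy, OpenCV 4.12 (cv2) and the standard library are available. Lean on these libraries where they do the work, as an engineer would, in place of code of your own. Each camera call takes 0.05 s, during which the arm holds its last target. There are 200 camera calls.

TASK

Slide the grey tray along the worktop between the ejector's guide rails until its front touches the ejector column, so that its front compartment lies under the blue cell block. Then take the red-handled drift and push it down through each bore that holds a spent cell, until every cell has dropped into the tray's front compartment. Finally put the drift back upright in its wooden stand and slide the tray with the cells onto the green corner marks, squared up with them; never lift the tray off the worktop and leave the other things alone.

Things in the scene. Friction and masses are not known exactly. Their poses are not given: they have to be found in the camera images.
- tray: Loose grey open tray, 148 (x) x 66 (y) x 25 mm high, 0.2 to 0.4 kg, walls and floor 3 mm. Origin: centre of its underside. A 3 mm divider at x = +10 to +13 mm parts it: the front (+x) compartment, x = +13 to +71 mm, 60 mm wide, catches the cells; the middle one, x = -28 to +10 mm, stays empty; an orange finger well stands at the rear. Its x axis starts within 0.1 rad of the world's.
- finger_well (a point): Centre of the floor (3 mm high) of the orange well at the rear end of the tray, where fingers reach in to push or drag the tray by its walls: inside 40 mm long (tray x = -71 to -31 mm) and 32 mm wide (y = -16 to +16), walls 3 mm thick, rim 40 mm above the worktop. Nothing is put in it.
- ejector: Fixed stand holding the blue cell block. Origin: on the worktop under the block's centre; z up. The block, 52 x 52 mm (x, y from -26 to +26), spans heights 60 to 84 mm, open below, with four square vertical through bores 17.5 mm wide. An aluminium column behind it (x = +34 to +60, 52 mm wide, 84 mm high, bridged to the block) stands on an 8 mm plate reaching to x = +84.
- guide_mouth (a point): Middle of the open mouth, on the worktop, between the ejector's two low guide rails (12 mm high, 4 mm thick): 55 mm in front (-x) of the ejector's origin. The rails stand 71 mm apart inside from x = -20 to +34 mm and flare out to 96 mm apart at this mouth; they square the tray up as it is pushed in.
- column_face (a point): Middle of the column's front face, 34 mm behind (+x of) the ejector's origin, 13 mm up. The tray slides under the block from the ejector's -x side, +x wall first, until it meets this face: the tray's origin is then at about x = -40, y = 0 in the ejector's frame, axes parallel.
- drift: Loose push rod, 85 mm, 80 g. Origin: centre of its lower tip; z up along it. Shaft 10 mm in diameter from 0 to 36 mm, collar 22 mm in diameter from 36 to 40 mm, square red handle 16 x 16 mm (faces along its x and y) from 40 to 85 mm. It starts upright in its stand. With the collar on the block's top, its tip stands 12 mm below the block and the cell is out.
- drift_stand: Fixed wooden stand for the drift, 56 x 56 x 40 mm. Origin: centre of its underside. One square vertical hole 15 mm wide goes through it; the drift in it hangs by its collar, tip 4 mm above the worktop.
- stand_hole (a point): Centre of the mouth of the stand's hole, 40 mm above the worktop.
- park_mark: Four flat green tape corners on the worktop (no height) that frame the tray's parking spot, 148 x 66 mm, inner corners about 3 mm outside the tray's corners. Origin: centre of the spot; its x axis is the long side. The tray belongs there with the origins together and the x axes parallel, its label end towards the robot.
- earbud_case: Bystander: white earbud case, 46 x 56 x 24 mm, beside the drift stand. Leave it where it is.
- board_c: Bystander: small blue circuit board, 34 x 30 x 9 mm, near the front edge at the right. Leave it where it is.
- bore0 (a point): Centre of the top mouth of bore 0 in the blue block, 84 mm above the worktop; ejector frame x = -12, y = +12 mm. A spring flap under the bore, hinged beyond its outer x edge, carries the cell, gives way at 1 to 3 N, hangs to 40 mm height when open and springs back; the cell drops once pushed wholly out below.
- bore1 (a point): Centre of the top mouth of bore 1 in the blue block, 84 mm above the worktop; ejector frame x = -12, y = -12 mm. A spring flap under the bore, hinged beyond its outer x edge, carries the cell, gives way at 1 to 3 N, hangs to 40 mm height when open and springs back; the cell drops once pushed wholly out below.
- bore2 (a point): Centre of the top mouth of bore 2 in the blue block, 84 mm above the worktop; ejector frame x = +12, y = +12 mm. A spring flap under the bore, hinged beyond its outer x edge, carries the cell, gives way at 1 to 3 N, hangs to 40 mm height when open and springs back; the cell drops once pushed wholly out below.
- bore3 (a point): Centre of the top mouth of bore 3 in the blue block, 84 mm above the worktop; ejector frame x = +12, y = -12 mm. A spring flap under the bore, hinged beyond its outer x edge, carries the cell, gives way at 1 to 3 N, hangs to 40 mm height when open and springs back; the cell drops once pushed wholly out below.
- cell0: Loose spent battery cell with a green wrapper, cylinder 15 mm in diameter, 21 mm long, 20 g; may be absent. Origin: its centre; z along its axis. If present it starts upright in bore 0, its top 3 mm below the block's top.
- cell1: Loose spent battery cell with a red wrapper, cylinder 15 mm in diameter, 21 mm long, 20 g; may be absent. Origin: its centre; z along its axis. If present it starts upright in bore 1, its top 3 mm below the block's top.
- cell2: Loose spent battery cell with a yellow wrapper, cylinder 15 mm in diameter, 21 mm long, 20 g; may be absent. Origin: its centre; z along its axis. If present it starts upright in bore 2, its top 3 mm below the block's top.
- cell3: Loose spent battery cell with a white wrapper, cylinder 15 mm in diameter, 21 mm long, 20 g; may be absent. Origin: its centre; z along its axis. If present it starts upright in bore 3, its top 3 mm below the block's top.
- tray_label (a point): Centre of the white label on the tray's rear (-x) wall, 74 mm behind the tray's origin, 22 mm up.
Not all that is in view belongs to the job. There is more than one size of the drift; the one meant has the size given above.

How it is judged:
By the outcome, as a careful person would: the job done as asked, in the order asked, and still so for the second after the job is handed in, with the robot touching nothing.
Of cell0, cell1, cell2, cell3 only 3 to 4 are there at a start; the rules pass over those that are not, and their reading is None.
At some moment in a run one of tray may be knocked a few centimetres aside while the robot is not near it.
It also fails if it takes over 210 s, if anything falls off the work surface, if the arm or the gripper's body presses on something with over 40 N, if the wrist force passes 120 N, or if a joint passes its speed limit or range.

## Working session

There is one attempt and no reset: what is moved stays moved. The work goes in short steps, Python scripts to look and compute and a tool call to move; the robot and the scene stay as the last step left them, time stands still between calls to the robot, and variables do not carry over. Pictures are saved under pics/ and viewed, at most 14 in all, crops included, and the job is handed in when it is done.

Besides the shell and the picture viewer there is one more tool, called after "Emit:" as a command line: name --argument value ..., lists and objects as JSON in quotes. apply_moves: Moves the arm, as the interface text tells. Its arguments: {"type":"object","properties":{"plan":{"type":"array"},"grip":{"type":"number"}},"required":["plan"]}

```bash
ls; mkdir -p pics
python3 - <<'E'
from rig import *
import cv2,numpy as np
o=get_obs();print({k:np.round(v,3) for k,v in o.items()})
for n in("scene","top"):
    c=camera(n);cv2.imwrite(f"pics/{n}0.png",c["pixels"][:,:,::-1]);print(n,c["fx"],c["fy"],c["cx"],c["cy"],c["rvec"],c["tvec"])
    for q in["tray","finger_well","ejector","drift","drift_stand","park_mark","earbud_case","board_c","bore0","bore1","bore2","bore3","cell0","cell1","cell2","cell3","tray_label","stand_hole","guide_mouth","column_face"]:
        print(q,[(np.round(d["uv"]).astype(int).tolist(),round(d["confidence"],2)) for d in find_in(n,q)][:4])
print(get_obs()["time"])
E
```

```text
pics
{'time': np.float64(0.0), 'joints': array([ 1.17 ,  0.32 ,  1.566, -0.   ,  1.257, -0.02 ]), 'qvel': array([-0.002,  0.001,  0.001, -0.001, -0.002,  0.001]), 'joint_efforts': array([-2.0000e-03, -4.1246e+01, -2.3197e+01,  7.3000e-02,  4.6000e-02,
       -0.0000e+00]), 'eef_pos': array([0.214, 0.534, 0.404]), 'tcp_rot': array([-5.940e-01, -3.084e+00,  3.000e-03]), 'ft_force': array([0.421, 0.114, 0.801]), 'wrist_torque': array([-0.004, -0.028, -0.026]), 'grasp_force': np.float64(0.0), 'width': np.float64(0.091)}
scene 489.63739458419826 489.63739458419826 320.42542781849596 196.24722905766265 [ 2.01278767 -1.00954216  0.50307973] [-0.2353084   0.39095597  0.9394002 ]
tray [([353, 263], 0.83), ([253, 238], 0.58)]
finger_well [([349, 262], 0.89), ([254, 238], 0.15)]
ejector [([395, 220], 0.73)]
drift [([248, 229], 0.45), ([352, 262], 0.34)]
drift_stand [([254, 238], 0.62)]
park_mark [([348, 297], 0.64)]
earbud_case [([221, 229], 0.46)]
board_c [([249, 238], 0.52)]
bore0 [([398, 216], 0.67)]
bore1 [([398, 216], 0.67)]
bore2 [([398, 216], 0.67)]
bore3 [([398, 216], 0.67)]
cell0 []
cell1 []
cell2 []
cell3 []
tray_label [([353, 263], 0.68)]
stand_hole [([251, 238], 0.66)]
guide_mouth [([397, 218], 0.89)]
column_face [([397, 218], 0.8)]
top 517.9996316639138 517.9996316639138 315.3660066791163 192.43861973584671 [ 2.10608078 -2.16532825  0.16713334] [0.14153532 0.56219604 1.51508394]
tray [([370, 218], 0.57)]
finger_well [([371, 219], 0.62), ([370, 154], 0.62)]
ejector [([374, 153], 0.98)]
drift []
drift_stand [([284, 255], 0.83)]
park_mark [([384, 200], 0.47)]
earbud_case [([244, 257], 0.64)]
board_c [([428, 254], 0.42)]
bore0 [([374, 153], 0.7)]
bore1 [([374, 153], 0.7)]
bore2 [([374, 153], 0.7)]
bore3 [([374, 153], 0.7)]
cell0 []
cell1 []
cell2 []
cell3 []
tray_label [([371, 223], 0.61)]
stand_hole [([287, 250], 0.89)]
guide_mouth [([376, 155], 0.61)]
column_face [([375, 158], 0.76), ([284, 252], 0.64)]
2.1
```

Run:
```python
import cv2
a=cv2.imread("pics/top0.png")[90:310,200:480];cv2.imwrite("pics/top0c.png",cv2.resize(a,None,fx=2.7,fy=2.7,interpolation=3))
a=cv2.imread("pics/scene0.png")[150:350,180:460];cv2.imwrite("pics/scene0c.png",cv2.resize(a,None,fx=2.8,fy=2.8,interpolation=3))
```

```text
(no output)
```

View pics/top0c.png

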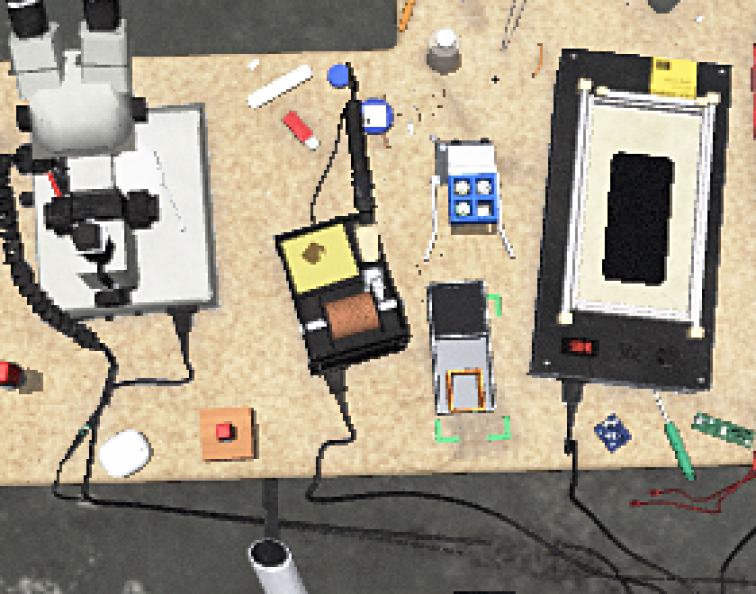

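View pics/scene0c.png

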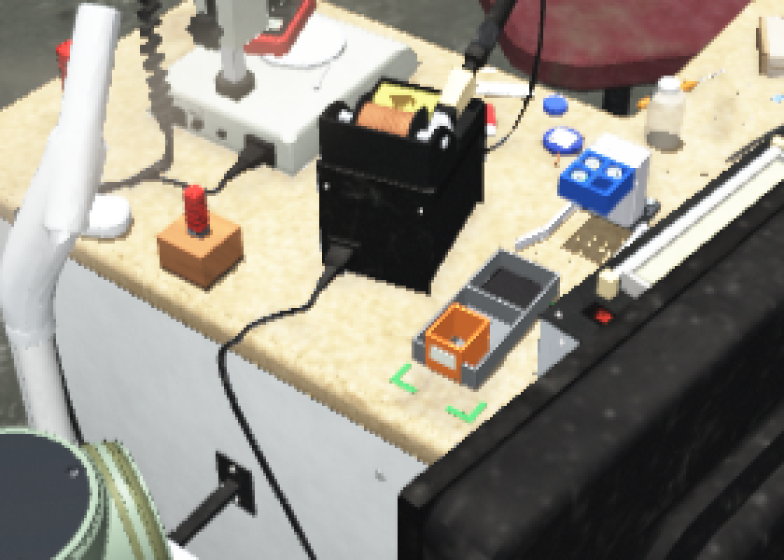

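```bash
cat > h.py <<'E'
from rig import *
import cv2,numpy as np
from scipy.spatial.transform import Rotation as Ro
def snap(n):
    c=camera(n);c["R"]=cv2.Rodrigues(np.array(c["rvec"]))[0];c["t"]=np.array(c["tvec"]);return c
def cloud(c):
    v,u=np.mgrid[:400,:640];z=c["range_z"].astype(float)
    p=np.stack([(u-c["cx"])/c["fx"]*z,(v-c["cy"])/c["fy"]*z,z],-1)
    w=(p-c["t"])@c["R"];w[z==0]=np.nan;return w
def onplane(c,uv,h):
    uv=np.atleast_2d(uv).astype(float)
    d=np.c_[(uv[:,0]-c["cx"])/c["fx"],(uv[:,1]-c["cy"])/c["fy"],np.ones(len(uv))]@c["R"]
    o=-c["R"].T@c["t"];return o+d*((h-o[2])/d[:,2])[:,None]
def proj(c,P):
    q=np.atleast_2d(P)@c["R"].T+c["t"];return np.c_[q[:,0]/q[:,2]*c["fx"]+c["cx"],q[:,1]/q[:,2]*c["fy"]+c["cy"]]
def ortho(c,x0,x1,y0,y1,h,s):
    # image at plane h, s px per mm: up=+x, left=+y
    nx,ny=int((x1-x0)*s*1000),int((y1-y0)*s*1000)
    r,q=np.mgrid[:nx,:ny];P=np.stack([x1-r/s/1000,y1-q/s/1000,np.full(r.shape,h)],-1).reshape(-1,3)
    m=proj(c,P).astype(np.float32).reshape(nx,ny,2)
    return cv2.remap(c["pixels"][:,:,::-1].copy(),m,None,cv2.INTER_CUBIC)
E
python3 - <<'E'
from h import *
for n in("top","scene"):
    c=snap(n);w=cloud(c);px=c["pixels"].astype(int)
    print(n,"cam at",-c["R"].T@c["t"])
    def rep(name,m):
        p=w[m&~np.isnan(w[...,2])]
        if len(p): print(name,len(p),"med",np.median(p,0).round(4),"lo",np.percentile(p,3,axis=0).round(4),"hi",np.percentile(p,97,axis=0).round(4))
    R,G,B=px[...,0],px[...,1],px[...,2]
    tab=np.abs(w[...,2])<.01;rep("table",tab&(w[...,0]>.3)&(w[...,0]<.8))
    near=lambda a:(np.hypot(w[...,0]-a[0],w[...,1]-a[1])<a[2])
    st=onplane(c,[[284,252]] if n=="top" else [[251,236]],.04)[0];print("stand",st)
    red=(R>150)&(G<70)&(B<80)
    rep("red",red&near((st[0],st[1],.1)))
    rep("wood",near((st[0],st[1],.07))&(np.abs(w[...,2]-.04)<.006))
    blue=(B>130)&(R<80)&(G<140);ej=onplane(c,[[374,163]] if n=="top" else [[393,213]],.084)[0];print("ej",ej)
    rep("blue",blue&near((ej[0],ej[1],.08))&(w[...,2]>.05))
    org=(R>180)&(G>80)&(G<170)&(B<80);rep("orange",org&(w[...,2]>.01))
    grn=(G>170)&(R<140)&(B<170);rep("green",grn)
    np.save(f"w_{n}.npy",w)
    if n=="top":
        im=ortho(c,.28,.75,-.15,.3,0.084,1.7);cv2.imwrite("pics/ortho84.png",im)
E
```

```text
top cam at [0.31659348 0.12277946 1.58627543]
table 31528 med [5.028e-01 3.230e-02 1.000e-04] lo [ 0.3542 -0.5194 -0.0069] hi [0.7854 0.5603 0.0074]
stand [0.39032559 0.22389463 0.04      ]
red 6 med [0.4024 0.2276 0.0886] lo [0.3943 0.2209 0.0859] hi [0.4026 0.2322 0.092 ]
wood 296 med [0.3949 0.2243 0.0399] lo [0.3695 0.1995 0.0345] hi [0.4227 0.253  0.0448]
ej [ 0.64310975 -0.05025737  0.084     ]
blue 93 med [ 0.646  -0.0545  0.0827] lo [ 0.6184 -0.0758  0.0681] hi [ 0.6694 -0.0274  0.0901]
orange 46 med [ 0.8609 -0.0347  0.034 ] lo [ 0.4192 -0.5226  0.0108] hi [0.996  0.3057 0.264 ]
green 237 med [ 0.5461 -0.2809  0.0115] lo [ 0.3475 -0.5536 -0.0045] hi [ 0.9876 -0.0107  0.0198]
scene cam at [-0.27559517 -0.50796185  0.86989161]
table 14207 med [ 0.4454  0.0598 -0.0033] lo [ 0.3461 -0.5008 -0.0074] hi [0.7761 0.5536 0.0063]
stand [0.37931543 0.21433667 0.04      ]
red 44 med [0.3858 0.2246 0.0707] lo [0.3826 0.2184 0.045 ] hi [0.3969 0.234  0.0839]
wood 257 med [0.3851 0.2208 0.0369] lo [0.3641 0.1993 0.0344] hi [0.418  0.2535 0.0414]
ej [ 0.62945778 -0.05691894  0.084     ]
blue 308 med [ 0.6243 -0.0591  0.0748] lo [ 0.6117 -0.0773  0.0586] hi [ 0.6639 -0.0281  0.0819]
orange 155 med [ 0.449  -0.0327  0.0296] lo [ 0.4078 -0.0575  0.0117] hi [0.4552 0.2335 0.0472]
green 98 med [ 0.3989 -0.086  -0.0008] lo [ 0.3786 -0.1735 -0.0047] hi [ 0.9928 -0.0077  0.0095]
```

View pics/scene0.png

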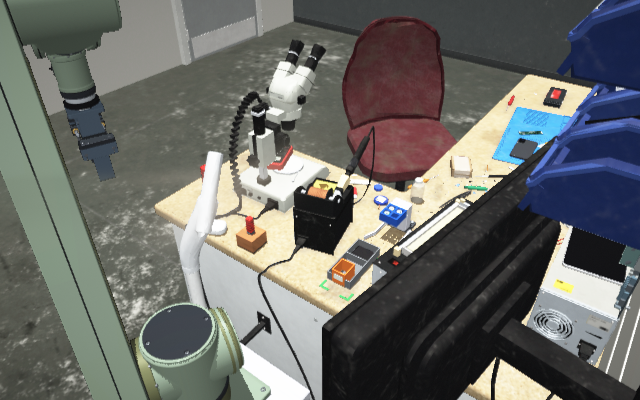

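View pics/top0.png

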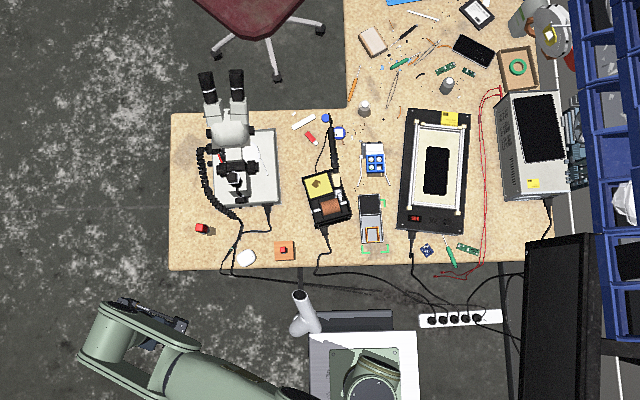

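Run:
```python
import numpy as np,cv2
ws=[np.load(f"w_{n}.npy").reshape(-1,3) for n in("top","scene")]
xs=np.arange(-.2,.95,.05);ys=np.arange(.65,-.65,-.05)
for w in ws:
    print("rows x from far; cols y",ys.round(2))
    for x in xs[::-1]:
        print("%5.2f"%x,*["%4.0f"%(1000*np.nanmax(q[:,2])) if len(q:=w[(w[:,0]>=x)&(w[:,0]<x+.05)&(w[:,1]<=y)&(w[:,1]>y-.05)]) else "   ." for y in ys])
px=cv2.imread("pics/scene0.png").astype(int);w=ws[1].reshape(400,640,3)
for n in("top","scene"):
    px=cv2.imread(f"pics/{n}0.png").astype(int);w=ws[0 if n=="top" else 1].reshape(400,640,3)
    red=((px[...,2]>130)&(px[...,1]<70)&(px[...,0]<80)).astype(np.uint8)
    k,l,s,c=cv2.connectedComponentsWithStats(red)
    for i in range(1,k):
        if s[i,4]>=6:
            p=w[l==i];print(n,c[i].round(),s[i,2:5],np.nanmedian(p,0).round(3),np.nanmin(p,0).round(3),np.nanmax(p,0).round(3))
```

```text
rows x from far; cols y [ 0.65  0.6   0.55  0.5   0.45  0.4   0.35  0.3   0.25  0.2   0.15  0.1
  0.05 -0.   -0.05 -0.1  -0.15 -0.2  -0.25 -0.3  -0.35 -0.4  -0.45 -0.5
 -0.55 -0.6 ]
 0.90    .    .    .    .    .    .    .    .    .    .    .    .   11   17   17   18   12   13   81   75   14   13  417  402  202  171
 0.85    .    .    .    .    .    .    .    .    .    .    .    .   19   15    9   14   12   10   80   75   11  595  612  388  312  219
 0.80    .    6    9   11  398  404  408  403   15   19   16   22   10   82   11   11   93   90   11   12   11  703  614  319  314  220
 0.75    .    9    9   10  400  411  410  404   53   16   16   55   17   11    9   11  125  109   94   92   13  740  738  573  293  246
 0.70    .   10   11    8  339  366  364  363   55   10   18  249   13   85   86   87  125  122  124  128   12  736  710  570  310  123
 0.65    .   12    8   40  301  338  336  323   58    9   13  230   10   93   93   89  115  117  117  110   12  748  722  571  317  116
 0.60    .    9    9    9  296  311  262  220   61  134  135  209   11   93   91   92  114  118  118  
[... 6248 characters left out ...]
0.243] [ 1.493  0.467 -0.231]
scene [426. 149.] [ 6  4 10] [ 1.481  0.241 -0.237] [ 1.469  0.229 -0.242] [ 1.489  0.257 -0.234]
scene [430. 151.] [3 6 7] [ 1.482  0.217 -0.237] [ 1.448  0.209 -0.242] [ 1.497  0.229 -0.236]
scene [437. 158.] [ 6  6 11] [ 1.445  0.166 -0.238] [ 1.418  0.162 -0.242] [ 1.465  0.181 -0.233]
scene [422. 161.] [ 5  4 12] [ 1.381  0.207 -0.237] [ 1.368  0.193 -0.245] [ 1.391  0.216 -0.236]
scene [428. 163.] [4 3 6] [ 1.382  0.183 -0.238] [ 1.374  0.177 -0.242] [ 1.39   0.186 -0.236]
scene [249. 225.] [ 8 14 72] [0.386 0.223 0.065] [0.382 0.217 0.043] [0.398 0.234 0.084]
scene [395. 263.] [ 5  4 12] [ 0.474 -0.154  0.084] [ 0.467 -0.157  0.081] [ 0.479 -0.147  0.087]
```

Run:
```python
from h import *
import rig;print([d for d in dir(rig) if not d.startswith("__")], getattr(rig,"pinch_z",None))
o=get_obs();print(o.keys())
R=Ro.from_rotvec(o["tcp_rot"]).as_matrix()
w=np.load("w_scene.npy").reshape(-1,3);w=w[~np.isnan(w[:,0])]
p=(w-o["eef_pos"])@R
for a in np.arange(-.1,.2,.02):
    q=p[(p[:,2]>a)&(p[:,2]<=a+.02)&(np.hypot(p[:,0],p[:,1])<.2)]
    if len(q):print("z %.2f"%a,len(q),q.min(0).round(3)[:2],q.max(0).round(3)[:2])
c=snap("scene");t=camera("top")
a=cv2.resize(c["pixels"][130:260,180:300],None,fx=4,fy=4,interpolation=2)[:,:,::-1]
b=cv2.resize(t["pixels"][205:275,190:310],None,fx=3,fy=3,interpolation=2)[:,:,::-1]
b=cv2.copyMakeBorder(b,0,a.shape[0]-b.shape[0],0,0,cv2.BORDER_CONSTANT)
e=cv2.resize(c["pixels"][190:310,320:420],(a.shape[1]*0+300,360),interpolation=2)[:,:,::-1]
b[210:]=0; b=b.copy(); b[215:515,:250]=cv2.resize(e,(250,300))
cv2.imwrite("pics/drifts.png",np.hstack([a,b])[:600,:800])
```

```text
['IKError', 'camera', 'close_job', 'cut_out', 'find_in', 'get_obs', 'pinch_z'] 0.172
dict_keys(['time', 'joints', 'qvel', 'joint_efforts', 'eef_pos', 'tcp_rot', 'ft_force', 'wrist_torque', 'grasp_force', 'width'])
z -0.10 326 [-0.035 -0.04 ] [ 0.04  -0.004]
z -0.08 344 [-0.032 -0.04 ] [0.043 0.028]
z -0.06 321 [-0.032 -0.04 ] [0.039 0.018]
z -0.04 325 [-0.033 -0.041] [0.039 0.003]
z -0.02 263 [-0.033 -0.042] [ 0.039 -0.002]
z 0.00 508 [-0.035 -0.055] [0.04  0.015]
z 0.02 228 [-0.034 -0.055] [ 0.04  -0.006]
z 0.04 204 [-0.022 -0.055] [0.029 0.005]
z 0.06 555 [-0.034 -0.095] [0.041 0.086]
z 0.08 378 [-0.035 -0.093] [0.041 0.076]
z 0.10 237 [-0.035 -0.087] [0.041 0.052]
z 0.12 83 [-0.014 -0.065] [ 0.02  -0.052]
z 0.14 117 [-0.015 -0.062] [ 0.02  -0.052]
z 0.16 113 [-0.014 -0.062] [ 0.02  -0.052]
z 0.18 70 [-0.015 -0.059] [0.021 0.048]
```

View pics/drifts.png

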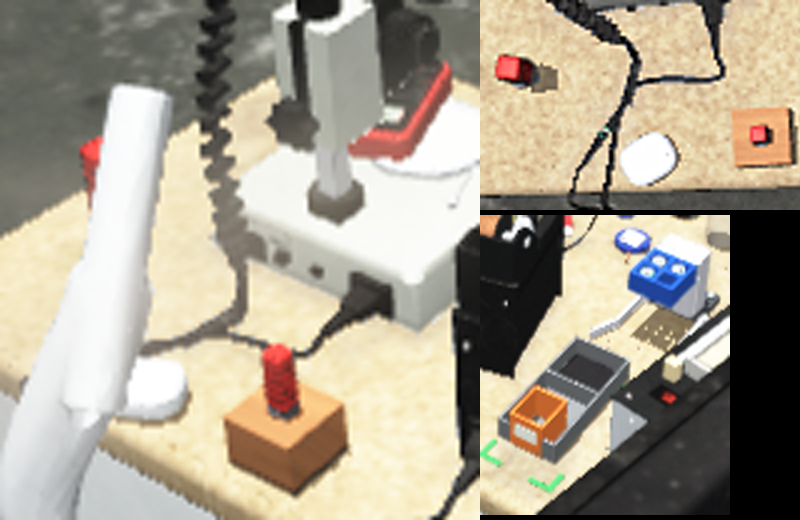

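View pics/ortho84.png

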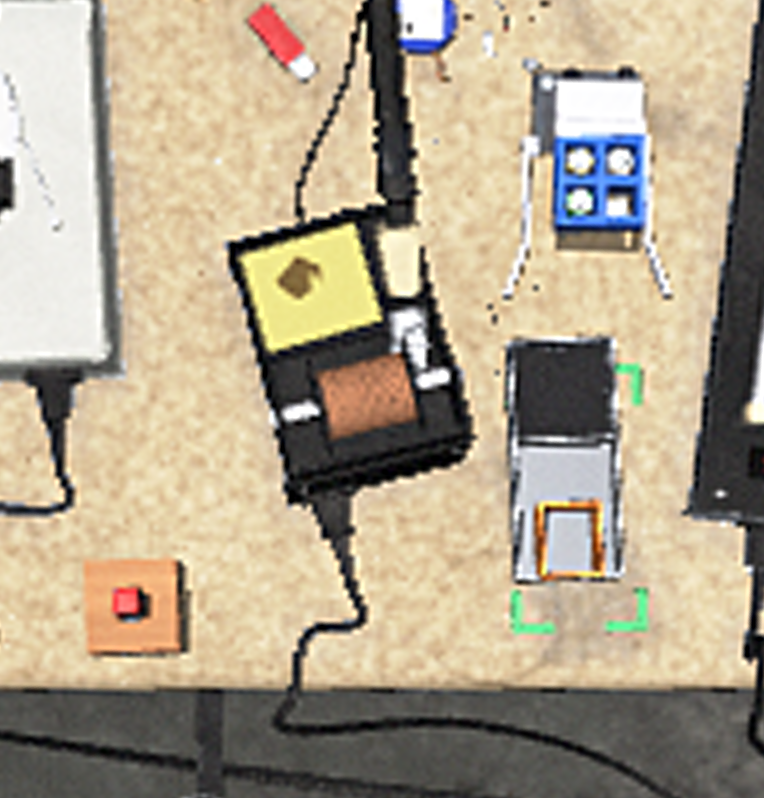

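```bash
cat > m.py <<'E'
from h import *
def hsv(c): return cv2.cvtColor(c["pixels"],cv2.COLOR_RGB2HSV)
# hue lo, hi, smin, vmin, height, guess xy, radius
D={"blue":(105,125,150,60,.084,(.64,-.05),.05),"wood":(4,18,70,90,.04,(.39,.223),.05),"red":(174,8,150,110,.089,(.388,.225),.035),"orange":(8,22,170,120,.04,(.43,-.035),.05)}
def rect(c,k,s=4):
    lo,hi,sm,vm,h,g,r=D[k]
    im=ortho(c,g[0]-r,g[0]+r,g[1]-r,g[1]+r,h,s);H=cv2.cvtColor(im,cv2.COLOR_BGR2HSV).astype(int)
    hh=H[...,0];m=((hh>=lo)&(hh<=hi) if lo<hi else (hh>=lo)|(hh<=hi))&(H[...,1]>=sm)&(H[...,2]>=vm)
    m=m.astype(np.uint8);n,l,st,_=cv2.connectedComponentsWithStats(m)
    if n<2:return None
    m=(l==1+st[1:,4].argmax()).astype(np.uint8)
    ct=max(cv2.findContours(m,0,2)[0],key=cv2.contourArea);(a,b),(w,hh),t=cv2.minAreaRect(ct)
    return np.round([g[0]+r-b/s/1000,g[1]+r-a/s/1000],4),np.round([w/s,hh/s],1),round(t,1),im,m
E
python3 - <<'E'
from m import *
ims=[]
for n in("top","scene"):
    c=snap(n)
    for k in D:
        r=rect(c,k)
        if r:
            print(n,k,*r[:3]);im=r[3].copy();im[cv2.morphologyEx(r[4],cv2.MORPH_GRADIENT,np.ones((3,3),np.uint8))>0]=(255,0,255);ims.append(cv2.resize(im,(195,195)))
cv2.imwrite("pics/masks.png",np.vstack([np.hstack(ims[:4]),np.hstack(ims[4:8])]))
E
```

```text
top blue [ 0.6425 -0.0517] [55.3 52.5] 89.6
top wood [0.3962 0.2294] [63.6 67.1] 87.4
top red [0.3959 0.2263] [17.  16.1] 88.3
top orange [ 0.4444 -0.0506] [51.5 25.8] 51.0
scene blue [ 0.6258 -0.0585] [71. 62.] 90.0
scene wood [0.3866 0.2231] [99.7 92.2] -0.0
scene red [0.3752 0.2094] [58.  19.7] 44.1
scene orange [ 0.4163 -0.0481] [72.8 54.9] 88.8
```

View pics/masks.png

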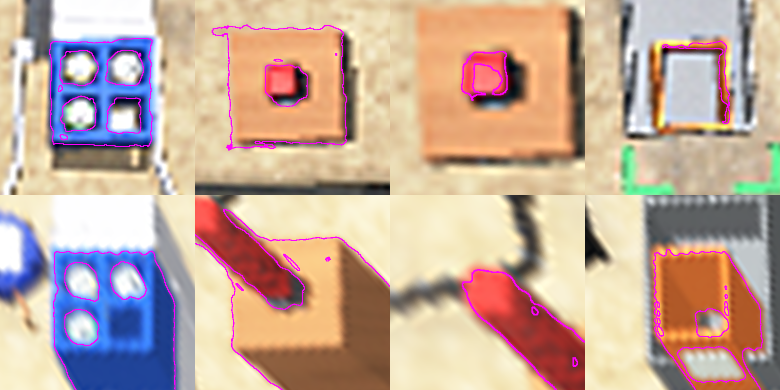

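```bash
cat > go.py <<'E'
# usage: go.py x y z yaw_deg(of tool y) : shift in units from present pose
import sys
from h import *
o=get_obs();x,y,z,a=map(float,sys.argv[1:5]);R=Ro.from_rotvec(o["tcp_rot"]).as_matrix();p=o["eef_pos"]
if len(sys.argv)>5:p=np.array(eval(sys.argv[5]))
d=R.T@(np.array([x,y,z])-p)/.03
cur=np.degrees(np.arctan2(R[1,1],R[0,1]));t=(cur-a+180)%360-180
print("t",round(o["time"],2),"pos",p.round(4),"yawY",cur.round(2),"tilt",R[:,2].round(4),"| shift",d.round(3),"turn",round(t/6,3),"| j",o["joints"].round(3),"F",o["ft_force"].round(1),"w",o["width"].round(4))
E
python3 go.py .214 .534 .6 0;python3 go.py .433 -.0395 .6 0
```

```text
Traceback (most recent call last):
  File "go.py", line 8, in <module>
    print("t",round(o["time"],2),"pos",p.round(4),"yawY",cur.round(2),"tilt",R[:,2].round(4),"| shift",d.round(3),"turn",round(t/6,3),"| j",o["joints"].round(3),"F",o["ft_force"].round(1),"w",o["width"].round(4))
                                                                                                                                                                                                ^^^^^^^^^^^^^^^^
AttributeError: 'float' object has no attribute 'round'
Traceback (most recent call last):
  File "go.py", line 8, in <module>
    print("t",round(o["time"],2),"pos",p.round(4),"yawY",cur.round(2),"tilt",R[:,2].round(4),"| shift",d.round(3),"turn",round(t/6,3),"| j",o["joints"].round(3),"F",o["ft_force"].round(1),"w",o["width"].round(4))
                                                                                                                                                                                                ^^^^^^^^^^^^^^^^
AttributeError: 'float' object has no attribute 'round'
```

```bash
sed -i 's/o\["width"\].round(4)/round(o["width"],4)/;s/"j",o/"j",np.array(o/;s/"\]\.round(3),"F",o\["ft_force"\]/"]).round(3),"F",np.array(o["ft_force"])/;s/p=o\["eef_pos"\]/p=np.array(o["eef_pos"])/;s/cur.round(2)/round(cur,2)/' go.py; sed -i 's/"| j"/"|j"/' go.py; sed -i 's/"|j",o\["joints"\]/"|j",np.array(o["joints"]/' go.py; tail -1 go.py; python3 go.py .214 .534 .6 0;python3 go.py .433 -.0395 .6 0
```

```text
print("t",round(o["time"],2),"pos",p.round(4),"yawY",round(cur,2),"tilt",R[:,2].round(4),"| shift",d.round(3),"turn",round(t/6,3),"|j",np.array(o["joints"]).round(3),"F",np.array(o["ft_force"]).round(1),"w",round(o["width"],4))
t 2.4 pos [0.2137 0.5338 0.4048] yawY 68.18 tilt [ 0.e+00  1.e-04 -1.e+00] | shift [-0.007  0.01  -6.507] turn 11.364 |j [ 1.17   0.32   1.564  0.     1.257 -0.02 ] F [-1.   0.2  0. ] w 0.0915
t 2.4 pos [0.2137 0.5338 0.4048] yawY 68.18 tilt [ 0.e+00  1.e-04 -1.e+00] | shift [-13.889 -15.024  -6.509] turn 11.364 |j [ 1.17   0.32   1.564  0.     1.257 -0.02 ] F [-1.   0.2  0. ] w 0.0915
```

Emit:
apply_moves --plan '[[[0, 0, -2], 0], [[0, 0, -4], 1], [[0, 0, -6.5], 2], [[-2, -2, -6.5], 3], [[-3, -3.2, -6.5], 4], [[-4, -4.3, -6.5], 5], [[-5, -5.4, -6.5], 6], [[-6, -6.5, -6.5], 7.2], [[-7, -7.6, -6.5], 8.6], [[-8, -8.7, -6.5], 10]]' --grip 0.8

```text
time: 3.4
eef_pos: [0.3351, 0.2118, 0.6]
tcp_rot: [2.063, 2.368, 0.002]
ft_force: [0.6, 0.7, -0.4]
width: 0.073
grasp_force: 0.0
```

```bash
python3 go.py .433 -.0395 .3 0
```

```text
t 3.4 pos [0.3351 0.2118 0.6   ] yawY 7.88 tilt [ 1.1e-03  5.0e-04 -1.0e+00] | shift [-8.75   2.073 10.   ] turn 1.313 |j [ 0.535 -0.036  1.515 -0.     1.661  0.397] F [ 0.6  0.7 -0.4] w 0.073
```

Emit:
apply_moves --plan '[[[-1.7, 0.4, 0], 0.5], [[-3.3, 0.8, 0], 0.9], [[-4.9, 1.2, 0], 1.2], [[-6.5, 1.6, 0], 1.2], [[-8.0, 1.9, 0.8], 1.2], [[-8.6, 1.9, 2.4], 1.2], [[-8.6, 1.9, 4.0], 1.2], [[-8.6, 1.9, 5.6], 1.2], [[-8.6, 1.9, 6.5], 1.2], [[-8.6, 1.9, 6.5], 1.2]]'

```text
time: 4.4
eef_pos: [0.4271, -0.0335, 0.4013]
tcp_rot: [-2.198, -2.235, 0.008]
ft_force: [-1.0, -0.5, 1.0]
width: 0.0731
grasp_force: 0.0
```

```bash
python3 - <<'E'
from h import *
c=snap("top");s=snap("scene");o=get_obs()
x,y,z=o["eef_pos"];print(o["eef_pos"],np.degrees(o["joints"]).round(1),z-.191)
ims=[cv2.resize(ortho(c,.33,.53,-.14,.06,h,2.2),(390,390)) for h in(.04,)]+[cv2.resize(ortho(s,.33,.53,-.14,.06,h,2.2),(390,390)) for h in (.04,)]
ims2=[cv2.resize(ortho(k,.33,.53,-.14,.06,z-.191,2.2),(200,200)) for k in(c,s)]
cv2.imwrite("pics/near.png",np.vstack([np.hstack(ims),np.hstack(ims2+[np.zeros((200,380,3),np.uint8)])]))
E
python3 go.py .433 -.0395 .3 0
```

```text
[ 0.42878305 -0.03346424  0.40560645] [ -6.    5.1 106.9   0.   68.   -7. ] 0.21460644881256719
t 4.5 pos [ 0.4288 -0.0335  0.4056] yawY 0.98 tilt [ 0.0011 -0.     -1.    ] | shift [-0.203  0.133  3.52 ] turn 0.164 |j [-0.105  0.089  1.865  0.     1.186 -0.122] F [0.8 0.1 0.1] w 0.0734
```

View pics/near.png

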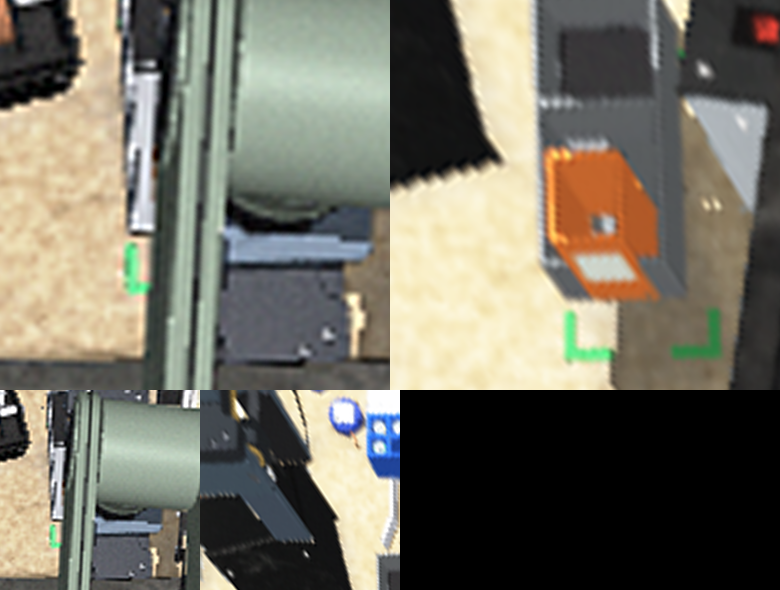

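Run:
```python
from h import *
s=snap("scene");o=get_obs();w=cloud(s).reshape(-1,3);w=w[~np.isnan(w[:,0])]
R=Ro.from_rotvec(o["tcp_rot"]).as_matrix();p=(w-o["eef_pos"])@R
p=p[np.hypot(p[:,0],p[:,1])<.12]
for a in np.arange(.06,.2,.01):
    q=p[(p[:,2]>a)&(p[:,2]<=a+.01)]
    if len(q)>5:
        print("z %.2f"%a,len(q),np.percentile(q,1,axis=0).round(4)[:2],np.percentile(q,99,axis=0).round(4)[:2])
```

```text
z 0.06 197 [-0.0251 -0.0544] [0.0233 0.0137]
z 0.07 841 [-0.037 -0.093] [0.0354 0.084 ]
z 0.08 246 [-0.0377 -0.0928] [0.0372 0.0807]
z 0.09 341 [-0.0382 -0.0901] [0.0327 0.0742]
z 0.10 290 [-0.0385 -0.0859] [0.0352 0.0749]
z 0.11 113 [-0.0373 -0.0854] [0.0365 0.0767]
z 0.12 15 [-0.017   0.0347] [0.0061 0.0453]
z 0.13 48 [-0.0183 -0.0437] [0.0118 0.0458]
z 0.14 80 [-0.0178 -0.0542] [0.0176 0.0419]
z 0.15 99 [-0.0178 -0.0526] [0.017  0.0423]
z 0.16 108 [-0.0172 -0.0523] [0.0159 0.0408]
z 0.17 106 [-0.0173 -0.0521] [0.0163 0.0414]
z 0.18 104 [-0.0175 -0.0512] [0.0176 0.0414]
z 0.19 42 [-0.0167 -0.048 ] [0.0162 0.0406]
```

Emit:
apply_moves --plan '[[[-0.1, 0.1, 0.8], 0.1], [[-0.2, 0.17, 1.6], 0.16], [[-0.2, 0.17, 2.4], 0.16], [[-0.2, 0.17, 3.2], 0.16], [[-0.2, 0.17, 4.0], 0.16], [[-0.2, 0.17, 4.8], 0.16], [[-0.2, 0.17, 5.5], 0.16], [[-0.2, 0.17, 6.1], 0.16], [[-0.2, 0.17, 6.6], 0.16], [[-0.2, 0.17, 6.6], 0.16]]'

```text
time: 5.55
eef_pos: [0.4346, -0.0393, 0.207]
tcp_rot: [2.22, 2.222, 0.001]
ft_force: [-0.2, -0.3, 0.8]
width: 0.073
grasp_force: 0.0
```

```bash
python3 go.py .4335 -.0395 .206 0
```

```text
t 5.55 pos [ 0.4346 -0.0393  0.207 ] yawY 0.04 tilt [ 7.e-04  0.e+00 -1.e+00] | shift [-0.006 -0.035  0.032] turn 0.006 |j [-0.117  0.346  2.137  0.     0.658 -0.117] F [-0.2 -0.3  0.8] w 0.073
```

Close on the well.

Emit:
apply_moves --plan '[[[0, 0, 0], 0], [[0, 0, 0], 0], [[0, 0, 0], 0], [[0, 0, 0], 0], [[0, 0, 0], 0], [[0, 0, 0], 0], [[0, 0, 0], 0], [[0, 0, 0], 0], [[0, 0, 0], 0], [[0, 0, 0], 0]]' --grip 0.3

```text
time: 6.55
eef_pos: [0.4343, -0.0394, 0.2077]
tcp_rot: [2.22, 2.22, 0.003]
ft_force: [0.0, 0.1, 6.4]
width: 0.0463
grasp_force: 29.6
```

Run:
```python
from h import *
s=snap("scene");o=get_obs();print(o["width"],o["grasp_force"],o["ft_force"],o["eef_pos"])
im=np.hstack([cv2.resize(ortho(s,.33,.73,-.16,.08,.025,2),(400,667)),])
im=ortho(s,.36,.72,-.17,.05,.04,1.6)
cv2.imwrite("pics/grip1.png",im)
```

```text
0.046374440419640714 29.578123555256752 [0.40514906 0.97390037 6.06325871] [ 0.43427785 -0.03936558  0.20762913]
```

View pics/grip1.png

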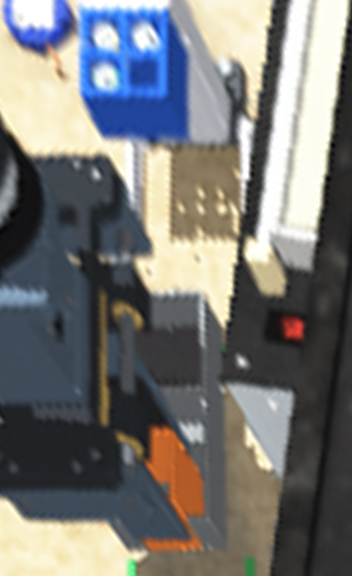

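Emit:
apply_moves --plan '[[[-0.1, 0.2, 0], 0], [[-0.2, 0.4, 0], 0], [[-0.3, 0.6, 0], 0], [[-0.4, 0.8, 0], 0], [[-0.43, 1.05, 0], 0], [[-0.43, 1.3, 0], 0], [[-0.43, 1.6, 0], 0], [[-0.43, 1.9, 0], 0], [[-0.43, 2.2, 0], 0], [[-0.43, 2.2, 0], 0]]'

```text
time: 7.6
eef_pos: [0.4962, -0.0519, 0.2067]
tcp_rot: [-2.214, -2.216, 0.012]
ft_force: [-8.7, 0.8, 7.4]
width: 0.0459
grasp_force: 29.7
```

Run:
```python
from h import *
o=get_obs();print(o["width"],o["grasp_force"],o["ft_force"],o["wrist_torque"],o["eef_pos"])
s=snap("scene");t=snap("top")
cv2.imwrite("pics/grip2.png",np.hstack([ortho(s,.44,.72,-.17,.05,.012,1.7),ortho(t,.44,.72,-.17,.05,.012,1.7)]))
```

```text
0.045927647935028904 29.682310223579407 [-8.72030305  0.76445257  7.3540667 ] [0.08489423 2.12631747 0.04610242] [ 0.49623472 -0.05187647  0.20666247]
```

View pics/grip2.png

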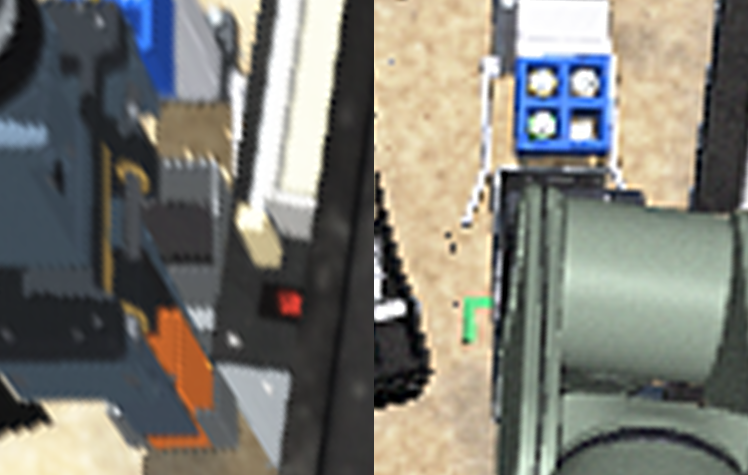

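Emit:
apply_moves --plan '[[[0, 0.2, 0], 0], [[0, 0.4, 0], 0], [[0, 0.6, 0], 0], [[0, 0.8, 0], 0], [[0, 1.0, 0], 0], [[0, 1.15, 0], 0], [[0, 1.3, 0], 0], [[0, 1.4, 0], 0], [[0, 1.45, 0], 0], [[0, 1.45, 0], 0]]'

```text
time: 8.7
eef_pos: [0.5395, -0.052, 0.2066]
tcp_rot: [-2.213, -2.215, 0.013]
ft_force: [-11.0, 0.3, 12.0]
width: 0.0456
grasp_force: 29.8
```

Emit:
apply_moves --plan '[[[0, 0, -0.02], 0], [[0, 0.05, -0.04], 0], [[0, 0.1, -0.04], 0], [[0, 0.15, -0.04], 0], [[0, 0.2, -0.04], 0], [[0, 0.25, -0.04], 0], [[0, 0.3, -0.04], 0], [[0, 0.35, -0.04], 0], [[0, 0.4, -0.04], 0], [[0, 0.4, -0.04], 0]]'

```text
time: 9.7
eef_pos: [0.5522, -0.0521, 0.2072]
tcp_rot: [-2.215, -2.217, 0.011]
ft_force: [-11.1, -1.0, 1.7]
width: 0.0455
grasp_force: 29.9
```

Emit:
apply_moves --plan '[[[0, 0.05, 0], 0], [[0, 0.1, 0], 0], [[0, 0.15, 0], 0], [[0, 0.2, 0], 0], [[0, 0.2, 0], 0], [[0, 0.2, 0], 0], [[0, 0.2, 0], 0], [[0, 0.2, 0], 0], [[0, 0.2, 0], 0], [[0, 0.2, 0], 0]]'

```text
time: 10.7
eef_pos: [0.5545, -0.052, 0.2067]
tcp_rot: [-2.208, -2.211, 0.023]
ft_force: [-22.4, -1.2, 9.1]
width: 0.0457
grasp_force: 30.3
```

Run:
```python
from h import *
o=get_obs();R=Ro.from_rotvec(o["tcp_rot"]).as_matrix();print(R[:,2],o["eef_pos"]+R[:,2]*.172,o["eef_pos"]+R[:,2]*.185)
```

```text
[-0.02233574  0.00120048 -0.99974981] [ 0.55068963 -0.05182431  0.03473735] [ 0.55039927 -0.05180871  0.0217406 ]
```

Emit:
apply_moves --plan '[[[0, 0, 0], 0], [[0, 0, 0], 0], [[0, 0, 0], 0], [[0, 0, 0], 0], [[0, 0, 0], 0], [[0, 0, -0.6], 0], [[0, 0, -1.4], 0], [[0, 0, -2.4], 0], [[0, 0, -3.6], 0], [[0, 0, -4.8], 0]]' --grip 0.8

```text
time: 11.7
eef_pos: [0.5613, -0.0522, 0.3536]
tcp_rot: [2.22, 2.221, 0.002]
ft_force: [0.8, -0.7, -0.1]
width: 0.073
grasp_force: 0.0
```

```bash
python3 - <<'E'
from h import *
o=get_obs();e=o["eef_pos"];j=o["joints"]
D=[(.32,1.564,.575,.4048),(-.036,1.515,.3964,.6),(.089,1.865,.4301,.4056),(.346,2.137,.4364,.207),(j[1],j[2],np.hypot(e[0],e[1]),e[2])]
A=[];b=[]
for q2,q3,r,z in D:
    s,c=np.sin(q2+q3),np.cos(q2+q3)
    A+=[[1,np.sin(q2),s,c,0],[0,np.cos(q2),c,-s,1]];b+=[r,z]
x,res,_,_=np.linalg.lstsq(np.array(A),np.array(b),rcond=None);print(x.round(4),res)
a,L2,P,Q,H=x
from scipy.optimize import fsolve
r,z=np.hypot(.394,.2255),.242
f=lambda q:[a+L2*np.sin(q[0])+P*np.sin(q[0]+q[1])+Q*np.cos(q[0]+q[1])-r,H+L2*np.cos(q[0])+P*np.cos(q[0]+q[1])-Q*np.sin(q[0]+q[1])-z]
q=fsolve(f,[.3,2.1]);print("q2,q3",q,"elbow r,z-H",a+L2*np.sin(q[0]),L2*np.cos(q[0]))
t=snap("top");w=cloud(t).reshape(-1,3);m=(w[:,0]>.12)&(w[:,0]<.33)&(w[:,1]>.1)&(w[:,1]<.26)&(w[:,2]>.2);p=w[m];p=p[p[:,2]<.45]
for k in np.arange(.2,.45,.03):
    g=p[(p[:,2]>k)&(p[:,2]<=k+.03)]
    if len(g):print(k.round(2),len(g),g.min(0).round(3),g.max(0).round(3))
rr=rect=None
E
python3 go.py .394 .2255 .6 90
```

```text
[ 3.000e-04  5.913e-01  4.168e-01  2.470e-02 -4.500e-03] [9.85134449e-08]
q2,q3 [0.31135786 2.05985242] elbow r,z-H 0.18146945998455816 0.5628522086798096
0.2 79 [0.167 0.157 0.2  ] [0.212 0.196 0.23 ]
0.23 149 [0.175 0.121 0.23 ] [0.223 0.187 0.26 ]
0.26 167 [0.185 0.123 0.261] [0.232 0.177 0.29 ]
0.29 135 [0.203 0.132 0.29 ] [0.264 0.175 0.32 ]
0.32 220 [0.226 0.139 0.32 ] [0.286 0.185 0.35 ]
0.35 143 [0.12  0.132 0.35 ] [0.286 0.186 0.376]
0.38 1 [0.122 0.132 0.39 ] [0.122 0.132 0.39 ]
0.41 4 [0.124 0.129 0.413] [0.15  0.132 0.43 ]
t 11.75 pos [ 0.5628 -0.0523  0.3602] yawY 0.03 tilt [ 0.0136 -0.0013 -0.9999] | shift [ 9.251 -5.512 -8.081] turn -14.996 |j [-0.113  0.333  1.662  0.     1.133 -0.114] F [2.2 0.2 3.7] w 0.073
```

Emit:
apply_moves --plan '[[[0, 0, -1.6], -1.4], [[0, 0, -3.0], -2.8], [[0.8, -0.5, -4.6], -4.2], [[2.0, -1.2, -4.8], -5.6], [[3.2, -1.9, -4.8], -7.0], [[4.4, -2.6, -4.8], -8.4], [[5.6, -3.3, -4.8], -9.8], [[6.8, -4.0, -4.8], -11.2], [[8.0, -4.8, -4.8], -12.6], [[9.2, -5.5, -4.8], -14.0]]' --grip 0.55

```text
time: 12.75
eef_pos: [0.3948, 0.225, 0.4965]
tcp_rot: [0.154, 3.136, 0.002]
ft_force: [0.9, 1.7, -0.3]
width: 0.0504
grasp_force: 0.0
```

```bash
python3 - <<'E'
from m import *
s=snap("scene");D["blue"]=D["blue"];im=ortho(s,.34,.44,.17,.27,.089,4);cv2.imwrite("pics/x.png",im)
w=cloud(s).reshape(-1,3);px=s["pixels"].reshape(-1,3).astype(int)
m=(px[:,0]>130)&(px[:,1]<80)&(px[:,2]<90)&(np.hypot(w[:,0]-.39,w[:,1]-.225)<.04);p=w[m];print(len(p),p.min(0),p.max(0),np.median(p,0))
E
python3 go.py .394 .2255 .4 90
```

```text
96 [0.38217139 0.21787853 0.04259757] [0.40019202 0.23664581 0.08678436] [0.38715239 0.22415142 0.07122852]
t 12.8 pos [0.3924 0.2288 0.4965] yawY 84.85 tilt [-0.0013  0.0064 -1.    ] | shift [-0.068 -0.125  3.216] turn -0.859 |j [ 0.501  0.077  1.648  0.006  1.415 -0.981] F [-2.1  3.5 -0. ] w 0.0496
```

Emit:
apply_moves --plan '[[[-0.03, 0.0, 0.5], -0.5], [[-0.05, 0.0, 1.2], -0.86], [[-0.05, 0.0, 2.0], -0.86], [[-0.05, 0.0, 2.8], -0.86], [[-0.05, 0.0, 3.6], -0.86], [[-0.05, 0.0, 4.4], -0.86], [[-0.05, 0.0, 5.0], -0.86], [[-0.05, 0.0, 5.0], -0.86], [[-0.05, 0.0, 5.0], -0.86], [[-0.05, 0.0, 5.0], -0.86]]'

```text
time: 13.8
eef_pos: [0.398, 0.2238, 0.3472]
tcp_rot: [0.023, 3.139, 0.002]
ft_force: [-0.9, -1.3, 0.9]
width: 0.0503
grasp_force: 0.0
```

```bash
python3 go.py .394 .2262 .242 90
```

```text
t 13.8 pos [0.398  0.2238 0.3472] yawY 89.17 tilt [ 0.0026  0.0015 -1.    ] | shift [0.144 0.072 3.506] turn -0.138 |j [ 0.487  0.183  1.912  0.     1.045 -1.069] F [-0.9 -1.3  0.9] w 0.0503
```

Emit:
apply_moves --plan '[[[0.07, 0.04, 0], -0.1], [[0.14, 0.07, 0.3], -0.14], [[0.14, 0.07, 0.8], -0.14], [[0.14, 0.07, 1.3], -0.14], [[0.14, 0.07, 1.8], -0.14], [[0.14, 0.07, 2.3], -0.14], [[0.14, 0.07, 2.8], -0.14], [[0.14, 0.07, 3.2], -0.14], [[0.14, 0.07, 3.5], -0.14], [[0.14, 0.07, 3.5], -0.14]]'

```text
time: 14.8
eef_pos: [0.3928, 0.2256, 0.2399]
tcp_rot: [0.001, -3.139, 0.002]
ft_force: [-0.2, -0.2, -0.3]
width: 0.05
grasp_force: 0.0
```

Emit:
apply_moves --plan '[[[0, 0, 0], 0], [[0, 0, 0], 0], [[0, 0, 0], 0], [[0, 0, 0], 0], [[0, 0, 0], 0], [[0, 0, 0], 0], [[0, 0, 0], 0], [[0, 0, 0], 0], [[0, 0, 0], 0], [[0, 0, 0], 0]]' --grip 0

```text
time: 15.8
eef_pos: [0.3934, 0.2259, 0.2413]
tcp_rot: [-0.0, 3.141, 0.001]
ft_force: [-0.6, 0.7, 5.4]
width: 0.0156
grasp_force: 30.0
```

```bash
python3 go.py .394 .2262 .34 90
```

```text
t 15.8 pos [0.3934 0.2259 0.2413] yawY 90.02 tilt [ 8.e-04  6.e-04 -1.e+00] | shift [-0.021  0.013 -3.291] turn 0.003 |j [ 0.496  0.312  2.061  0.     0.767 -1.075] F [-0.6  0.7  5.4] w 0.0156
```

Emit:
apply_moves --plan '[[[0, 0, -0.5], 0], [[0, 0, -1.2], 0], [[0, 0, -2.2], 0], [[0, 0, -3.4], 0], [[0, 0, -4.6], 0], [[0, 0, -5.8], 0], [[0, 0, -7.0], 0], [[0, 0, -8.2], 0], [[0, 0, -9.4], 0], [[0, 0, -10.4], 0]]'

```text
time: 16.8
eef_pos: [0.393, 0.2255, 0.5542]
tcp_rot: [0.0, -3.142, 0.0]
ft_force: [1.2, -0.2, -1.7]
width: 0.0158
grasp_force: 30.0
```

```bash
python3 - <<'E'
from m import *
s=snap("scene");o=get_obs();R=Ro.from_rotvec(o["tcp_rot"]).as_matrix();print(o["eef_pos"],o["width"],o["grasp_force"])
W=cloud(s);w=W.reshape(-1,3);p=(w-o["eef_pos"])@R;px=s["pixels"].reshape(-1,3).astype(int)
m=(np.hypot(p[:,0],p[:,1])<.03)&(p[:,2]>.15)&(p[:,2]<.27)
for a in np.arange(.15,.26,.01):
    q=p[m&(p[:,2]>a)&(p[:,2]<=a+.01)]
    if len(q):print("%.2f"%a,len(q),q.min(0).round(3),q.max(0).round(3))
t=snap("top");a=ortho(t,.46,.70,-.15,.05,.025,1.9);b=ortho(s,.46,.70,-.15,.05,.025,1.9)
uv=proj(s,[o["eef_pos"]-np.array([0,0,.19])])[0].astype(int);c=s["pixels"][uv[1]-40:uv[1]+40,uv[0]-28:uv[0]+28,::-1]
cv2.imwrite("pics/lift.png",np.hstack([a,b,cv2.resize(c,(319,456),interpolation=2)])[:, :800])
for n,c in(("top",t),("scene",s)):
    r=rect(c,"orange");print(n)
E
python3 go.py .6295 -.0405 .5 0
```

```text
[0.39326168 0.22562397 0.55884666] 0.015951296285141588 29.999883770942688
0.15 97 [-0.012 -0.024  0.15 ] [0.023 0.019 0.16 ]
0.16 99 [-0.013 -0.023  0.16 ] [0.024 0.02  0.17 ]
0.17 91 [-0.015 -0.021  0.17 ] [0.025 0.017 0.18 ]
0.18 89 [-0.014 -0.021  0.18 ] [0.022 0.019 0.19 ]
0.19 63 [-0.012 -0.019  0.19 ] [0.023 0.015 0.199]
0.20 27 [-0.013 -0.014  0.2  ] [0.015 0.011 0.209]
0.21 15 [ 0.    -0.006  0.211] [0.009 0.001 0.219]
0.22 16 [-0.002 -0.006  0.22 ] [0.008 0.002 0.229]
0.23 17 [-0.002 -0.006  0.23 ] [0.008 0.003 0.24 ]
0.24 9 [-0.001 -0.007  0.24 ] [0.007 0.    0.246]
t 16.9 pos [0.3934 0.2257 0.5563] yawY 90.02 tilt [ 0.0063  0.0031 -1.    ] | shift [-7.857 -8.882  1.899] turn 15.003 |j [ 0.496  0.06   1.522 -0.     1.553 -1.075] F [ 0.3  0.2 -1.6] w 0.0156Traceback (most recent call last):
  File "<stdin>", line 10, in <module>
    return _nx.concatenate(arrs, 1, dtype=dtype, casting=casting)
           ~~~~~~~~~~~~~~~^^^^^^^^^^^^^^^^^^^^^^^^^^^^^^^^^^^^^^^
ValueError: all the input array dimensions except for the concatenation axis must match exactly, but along dimension 0, the array at index 0 has size 455 and the array at index 2 has size 456
```

Run:
```python
from m import *
s=snap("scene");t=snap("top");a=ortho(t,.42,.70,-.15,.05,.04,1.9);b=ortho(s,.42,.70,-.15,.05,.04,1.9)
cv2.imwrite("pics/lift.png",np.hstack([a,b])[:, :800])
```

```text
(no output)
```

View pics/lift.png

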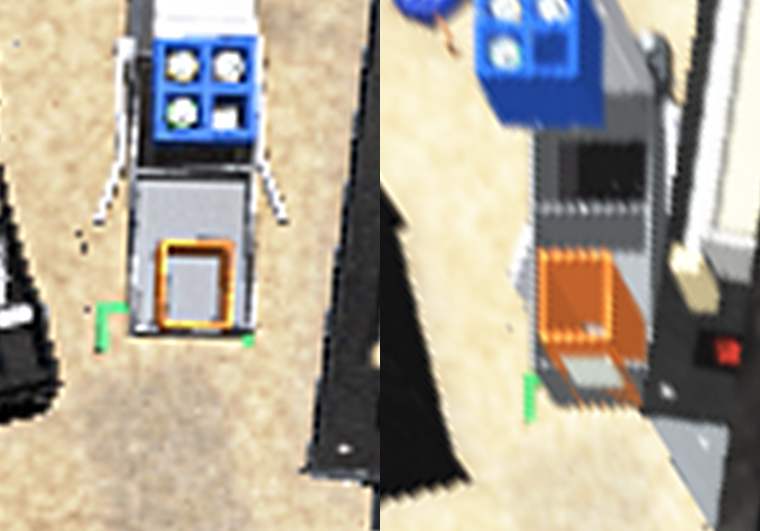

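Emit:
apply_moves --plan '[[[-0.4, -0.4, 0], 1.0], [[-1.2, -1.3, 0], 2.4], [[-2.1, -2.3, 0], 3.8], [[-3.0, -3.3, 0], 5.2], [[-3.9, -4.3, 0], 6.6], [[-4.8, -5.3, 0], 8.0], [[-5.7, -6.3, 0], 9.4], [[-6.6, -7.3, 0], 10.8], [[-7.3, -8.2, 0], 12.2], [[-7.8, -8.8, 0], 13.6]]'

```text
time: 18.0
eef_pos: [0.6289, -0.0403, 0.5493]
tcp_rot: [-2.059, -2.367, 0.006]
ft_force: [-0.1, 0.4, -0.7]
width: 0.0159
grasp_force: 30.0
```

```bash
python3 go.py .6305 -.0405 .36 0
```

```text
t 18.0 pos [ 0.6289 -0.0403  0.5493] yawY 7.98 tilt [-5.8e-03 -1.0e-04 -1.0e+00] | shift [-0.017  0.088  6.311] turn 1.329 |j [-8.200e-02  3.690e-01  1.138e+00 -1.000e-03  1.641e+00 -2.210e-01] F [-0.1  0.4 -0.7] w 0.0159
```

Emit:
apply_moves --plan '[[[0, 0.05, 0.3], 0.7], [[0, 0.1, 1.0], 1.33], [[0, 0.1, 1.8], 1.33], [[0, 0.1, 2.8], 1.33], [[0, 0.1, 3.8], 1.33], [[0, 0.1, 4.8], 1.33], [[0, 0.1, 5.6], 1.33], [[0, 0.1, 6.2], 1.33], [[0, 0.1, 6.4], 1.33], [[0, 0.1, 6.4], 1.33]]'

```text
time: 19.0
eef_pos: [0.6299, -0.0377, 0.3586]
tcp_rot: [-2.21, -2.227, 0.005]
ft_force: [0.5, -0.4, -0.2]
width: 0.0158
grasp_force: 30.0
```

```bash
python3 go.py .6305 -.0405 .33 0
python3 - <<'E'
from m import *
s=snap("scene");o=get_obs()
b=ortho(s,.60,.70,-.10,.0,.084,4);a=s["pixels"][165:265,330:450,::-1]
cv2.imwrite("pics/hov.png",np.hstack([cv2.resize(b,(400,400)),cv2.resize(a,(400,400),interpolation=2)]))
E
```

```text
t 19.0 pos [ 0.6299 -0.0377  0.3586] yawY 0.44 tilt [-4.9e-03  4.0e-04 -1.0e+00] | shift [-0.094  0.025  0.952] turn 0.074 |j [-0.078  0.438  1.498  0.     1.21  -0.086] F [ 0.5 -0.4 -0.2] w 0.0158
```

View pics/hov.png

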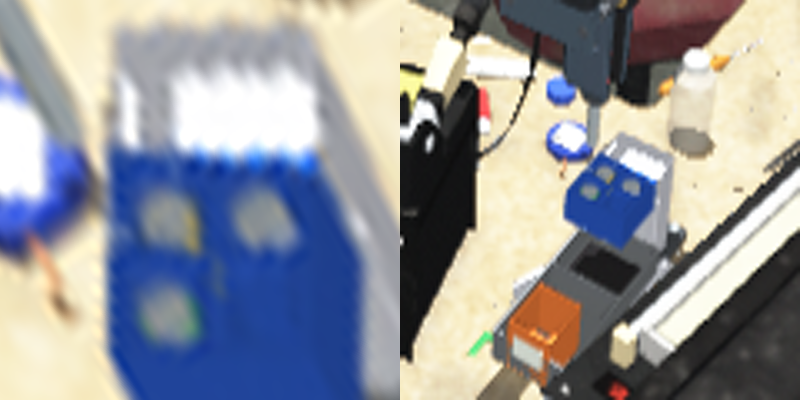

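Emit:
apply_moves --plan '[[[-0.05, 0.02, 0.1], 0.07], [[-0.085, 0.03, 0.3], 0.07], [[-0.085, 0.03, 0.5], 0.07], [[-0.085, 0.03, 0.7], 0.07], [[-0.085, 0.03, 0.9], 0.07], [[-0.085, 0.03, 1.05], 0.07], [[-0.085, 0.03, 1.2], 0.07], [[-0.085, 0.03, 1.3], 0.07], [[-0.085, 0.03, 1.38], 0.07], [[-0.085, 0.03, 1.38], 0.07]]'

```text
time: 20.05
eef_pos: [0.6312, -0.0403, 0.3192]
tcp_rot: [-2.221, -2.221, 0.0]
ft_force: [0.5, -0.2, 0.3]
width: 0.0158
grasp_force: 30.0
```

Emit:
apply_moves --plan '[[[0, 0, 0.05], 0], [[0, 0, 0.1], 0], [[0, 0, 0.15], 0], [[0, 0, 0.2], 0], [[0, 0, 0.25], 0], [[0, 0, 0.28], 0], [[0, 0, 0.28], 0], [[0, 0, 0.28], 0], [[0, 0, 0.28], 0], [[0, 0, 0.28], 0]]'

```text
time: 21.05
eef_pos: [0.6313, -0.0403, 0.3112]
tcp_rot: [2.221, 2.222, 0.0]
ft_force: [0.2, -0.6, 0.1]
width: 0.0159
grasp_force: 30.0
```

Emit:
apply_moves --plan '[[[0, 0, 0.08], 0], [[0, 0, 0.16], 0], [[0, 0, 0.24], 0], [[0, 0, 0.32], 0], [[0, 0, 0.4], 0], [[0, 0, 0.48], 0], [[0, 0, 0.56], 0], [[0, 0, 0.64], 0], [[0, 0, 0.7], 0], [[0, 0, 0.7], 0]]'

```text
time: 22.05
eef_pos: [0.6313, -0.0402, 0.2899]
tcp_rot: [-2.221, -2.222, -0.0]
ft_force: [1.3, -0.1, -0.3]
width: 0.0156
grasp_force: 30.0
```

Emit:
apply_moves --plan '[[[0, 0, 0.05], 0], [[0, 0, 0.1], 0], [[0, 0, 0.13], 0], [[0, 0, 0.16], 0], [[0, 0, 0.18], 0], [[0, 0, 0.2], 0], [[0, 0, 0.2], 0], [[0, 0, 0.2], 0], [[0, 0, 0.2], 0], [[0, 0, 0.2], 0]]'

```text
time: 23.05
eef_pos: [0.6312, -0.0402, 0.2853]
tcp_rot: [2.221, 2.222, 0.001]
ft_force: [-1.8, 1.0, 5.2]
width: 0.0159
grasp_force: 30.0
```

Run:
```python
from m import *
s=snap("scene");o=get_obs();print(o["eef_pos"],o["ft_force"])
cv2.imwrite("pics/c0.png",cv2.resize(s["pixels"][170:270,330:450,::-1],(660,550),interpolation=2))
for k in("cell0","cell2"):print(k,[(np.round(d["uv"]),d["confidence"]) for d in find_in("scene",k)][:3])
```

```text
[ 0.63119703 -0.04024851  0.28528841] [-1.75073933 -0.17617569  6.11355727]
cell0 [(array([388., 228.]), 0.41)]
cell2 [(array([388., 228.]), 0.41)]
```

View pics/c0.png

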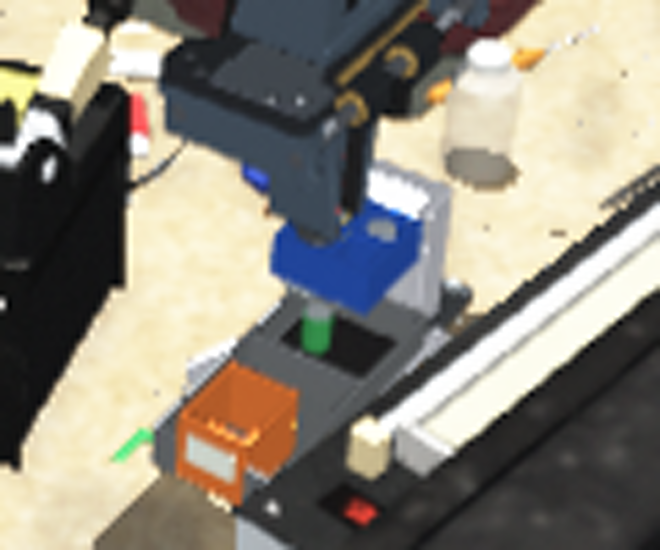

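Emit:
apply_moves --plan '[[[0, 0, -0.5], 0], [[0, 0, -1.1], 0], [[0, 0, -1.75], 0], [[0, 0.2, -1.75], 0], [[0, 0.5, -1.75], 0], [[0, 0.8, -1.75], 0], [[0, 0.8, -1.75], 0], [[0, 0.8, -1.7], 0], [[0, 0.8, -1.4], 0], [[0, 0.8, -1.15], 0]]'

```text
time: 24.2
eef_pos: [0.6549, -0.0402, 0.3175]
tcp_rot: [-2.22, -2.221, 0.001]
ft_force: [0.1, 0.9, -0.7]
width: 0.0161
grasp_force: 30.0
```

Emit:
apply_moves --plan '[[[0, 0, 0.05], 0], [[0, 0, 0.1], 0], [[0, 0, 0.2], 0], [[0, 0, 0.3], 0], [[0, 0, 0.4], 0], [[0, 0, 0.5], 0], [[0, 0, 0.6], 0], [[0, 0, 0.7], 0], [[0, 0, 0.8], 0], [[0, 0, 0.8], 0]]'

```text
time: 25.2
eef_pos: [0.6552, -0.0402, 0.294]
tcp_rot: [-2.22, -2.221, 0.001]
ft_force: [0.1, 0.5, 0.0]
width: 0.0162
grasp_force: 30.0
```

Emit:
apply_moves --plan '[[[0, 0, 0.1], 0], [[0, 0, 0.2], 0], [[0, 0, 0.28], 0], [[0, 0, 0.33], 0], [[0, 0, 0.35], 0], [[0, 0, 0.35], 0], [[0, 0, 0.35], 0], [[0, 0, 0.35], 0], [[0, 0, 0.35], 0], [[0, 0, 0.35], 0]]'

```text
time: 26.2
eef_pos: [0.6551, -0.0402, 0.2853]
tcp_rot: [2.221, 2.222, 0.0]
ft_force: [-1.9, -0.3, 5.6]
width: 0.0157
grasp_force: 30.0
```

Emit:
apply_moves --plan '[[[0, 0, -0.5], 0], [[0, 0, -1.1], 0], [[0, 0, -1.75], 0], [[-0.2, 0, -1.75], 0], [[-0.5, 0, -1.75], 0], [[-0.8, 0, -1.75], 0], [[-0.8, 0, -1.75], 0], [[-0.8, 0, -1.7], 0], [[-0.8, 0, -1.4], 0], [[-0.8, 0, -1.15], 0]]'

```text
time: 27.2
eef_pos: [0.6551, -0.064, 0.3175]
tcp_rot: [-2.22, -2.222, 0.001]
ft_force: [0.3, -0.4, 0.1]
width: 0.0158
grasp_force: 30.0
```

Run:
```python
from m import *
s=snap("scene");o=get_obs();print(o["eef_pos"],o["ft_force"])
for k in("cell0","cell2"):print(k,[(np.round(d["uv"]),d["confidence"]) for d in find_in("scene",k)][:3])
H=cv2.cvtColor(s["pixels"],cv2.COLOR_RGB2HSV).astype(int)[215:250,375:420];
for n,(lo,hi) in{"green":(45,85),"yellow":(20,35)}.items():
    m=(H[...,0]>=lo)&(H[...,0]<=hi)&(H[...,1]>110)&(H[...,2]>70);v,u=np.nonzero(m);print(n,m.sum(),(u.mean()+375,v.mean()+215) if m.sum() else "")
```

```text
[ 0.6547561  -0.06395565  0.3159856 ] [-1.01054392 -0.18290392 -1.07011231]
cell0 []
cell2 []
green 22 (np.float64(387.5), np.float64(230.5909090909091))
yellow 24 (np.float64(382.75), np.float64(230.66666666666666))
```

Emit:
apply_moves --plan '[[[0, 0, 0.05], 0], [[0, 0, 0.1], 0], [[0, 0, 0.2], 0], [[0, 0, 0.3], 0], [[0, 0, 0.4], 0], [[0, 0, 0.5], 0], [[0, 0, 0.6], 0], [[0, 0, 0.7], 0], [[0, 0, 0.8], 0], [[0, 0, 0.8], 0]]'

```text
time: 28.35
eef_pos: [0.6552, -0.0642, 0.294]
tcp_rot: [-2.22, -2.221, 0.001]
ft_force: [-0.7, -0.5, -1.0]
width: 0.016
grasp_force: 30.0
```

Emit:
apply_moves --plan '[[[0, 0, 0.1], 0], [[0, 0, 0.2], 0], [[0, 0, 0.28], 0], [[0, 0, 0.33], 0], [[0, 0, 0.35], 0], [[0, 0, 0.35], 0], [[0, 0, 0.35], 0], [[0, 0, 0.35], 0], [[0, 0, 0.35], 0], [[0, 0, 0.35], 0]]'

```text
time: 29.35
eef_pos: [0.6551, -0.0642, 0.2853]
tcp_rot: [2.221, 2.222, 0.0]
ft_force: [-2.2, 0.4, 5.5]
width: 0.0161
grasp_force: 30.0
```

Emit:
apply_moves --plan '[[[0, 0, -0.5], 0], [[0, 0, -1.1], 0], [[0, 0, -1.75], 0], [[0, 0, -2.8], 0], [[0, 0, -4.0], 0], [[0, 0, -5.2], 0], [[0, 0, -6.4], 0], [[0, 0, -7.6], 0], [[0, 0, -8.8], 0], [[0, 0, -9.0], 0]]'

```text
time: 30.35
eef_pos: [0.6548, -0.0642, 0.5592]
tcp_rot: [2.216, 2.217, 0.009]
ft_force: [-0.4, 0.1, -0.7]
width: 0.0157
grasp_force: 30.0
```

```bash
python3 - <<'E'
from m import *
s=snap("scene");t=snap("top");o=get_obs();print(o["eef_pos"],o["ft_force"])
for n,c in(("scene",s),("top",t)):
    for k in("cell0","cell2","cell3"):print(k,[(np.round(d["uv"]).tolist(),round(d["confidence"],2)) for d in find_in(n,k)][:4])
a=s["pixels"][195:265,350:430,::-1];b=t["pixels"][125:215,340:400,::-1]
b=ortho(t,.52,.69,-.11,.01,.025,3)[:,:360]
cv2.imwrite("pics/c3.png",np.hstack([cv2.resize(a,(430,376),interpolation=2),cv2.resize(b,(265,376),interpolation=2)]))
E
python3 go.py .394 .2262 .554 90
```

```text
[ 0.65514064 -0.06424534  0.55485344] [ 0.3855007  -0.17907702 -1.36824098]
cell0 [([393.0, 232.0], 0.42)]
cell2 [([393.0, 232.0], 0.42)]
cell3 [([393.0, 232.0], 0.42)]
cell0 [([361.0, 204.0], 0.61)]
cell2 [([361.0, 204.0], 0.61)]
cell3 [([361.0, 204.0], 0.61)]
t 30.75 pos [ 0.6555 -0.0643  0.5523] yawY 0.02 tilt [-3.3e-03  5.0e-04 -1.0e+00] | shift [ 9.687 -8.714 -0.025] turn -14.997 |j [-0.115  0.421  1.05   0.     1.674 -0.116] F [-0.6  0.3 -1.2] w 0.0155
```

View pics/c3.png

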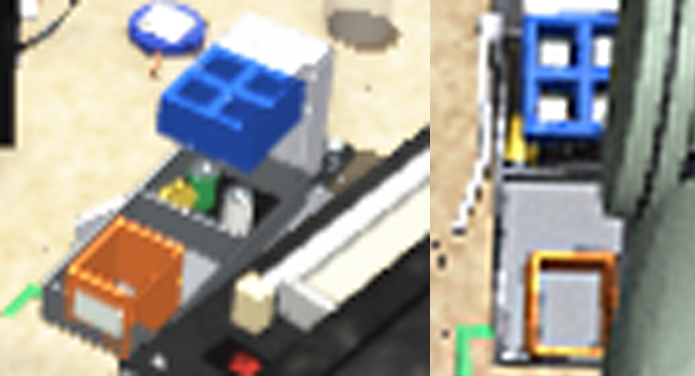

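Emit:
apply_moves --plan '[[[0.5, -0.4, 0], -1.0], [[1.5, -1.3, 0], -2.4], [[2.6, -2.3, 0], -3.8], [[3.7, -3.3, 0], -5.2], [[4.8, -4.3, 0], -6.6], [[5.9, -5.3, 0], -8.0], [[7.0, -6.3, 0], -9.4], [[8.1, -7.3, 0], -10.8], [[9.0, -8.1, 0], -12.2], [[9.6, -8.7, 0], -13.6]]'

```text
time: 31.75
eef_pos: [0.3923, 0.2249, 0.5537]
tcp_rot: [-0.217, -3.133, -0.0]
ft_force: [0.3, 0.8, -0.9]
width: 0.0157
grasp_force: 30.0
```

```bash
python3 go.py .3934 .2259 .32 90
```

```text
t 31.75 pos [0.3923 0.2249 0.5537] yawY 82.06 tilt [-9.e-04  3.e-04 -1.e+00] | shift [-0.038  0.036  7.791] turn -1.323 |j [ 4.950e-01  6.000e-02  1.528e+00  1.000e-03  1.554e+00 -9.370e-01] F [ 0.3  0.8 -0.9] w 0.0157
```

Emit:
apply_moves --plan '[[[-0.04, 0.04, 0.5], -0.7], [[-0.04, 0.04, 1.3], -1.32], [[-0.04, 0.04, 2.3], -1.32], [[-0.04, 0.04, 3.5], -1.32], [[-0.04, 0.04, 4.7], -1.32], [[-0.04, 0.04, 5.9], -1.32], [[-0.04, 0.04, 7.0], -1.32], [[-0.04, 0.04, 7.8], -1.32], [[-0.04, 0.04, 7.8], -1.32], [[-0.04, 0.04, 7.8], -1.32]]'

```text
time: 32.75
eef_pos: [0.3957, 0.2247, 0.3203]
tcp_rot: [-0.013, -3.141, 0.0]
ft_force: [0.8, -0.3, -0.6]
width: 0.0159
grasp_force: 30.0
```

```bash
python3 go.py .3934 .2259 .268 90
```

```text
t 32.75 pos [0.3957 0.2247 0.3203] yawY 89.54 tilt [-3.e-04 -1.e-04 -1.e+00] | shift [0.076 0.038 1.744] turn -0.077 |j [ 0.491  0.21   1.954  0.     0.978 -1.072] F [ 0.8 -0.3 -0.6] w 0.0159
```

Emit:
apply_moves --plan '[[[0.04, 0.02, 0.2], -0.08], [[0.076, 0.038, 0.5], -0.08], [[0.076, 0.038, 0.8], -0.08], [[0.076, 0.038, 1.1], -0.08], [[0.076, 0.038, 1.3], -0.08], [[0.076, 0.038, 1.4], -0.08], [[0.076, 0.038, 1.5], -0.08], [[0.076, 0.038, 1.6], -0.08], [[0.076, 0.038, 1.7], -0.08], [[0.076, 0.038, 1.7], -0.08]]'

```text
time: 33.75
eef_pos: [0.3932, 0.2258, 0.2689]
tcp_rot: [0.001, -3.141, 0.0]
ft_force: [0.2, 0.4, -0.8]
width: 0.0161
grasp_force: 30.0
```

```bash
python3 go.py .3934 .2259 .242 90
```

```text
t 33.75 pos [0.3932 0.2258 0.2689] yawY 90.02 tilt [-4.e-04 -2.e-04 -1.e+00] | shift [-0.008  0.005  0.896] turn 0.004 |j [ 0.496  0.272  2.028  0.     0.842 -1.075] F [ 0.2  0.4 -0.8] w 0.0161
```

In the hole; lower until the collar seats.

Emit:
apply_moves --plan '[[[0, 0, 0.1], 0], [[0, 0, 0.25], 0], [[0, 0, 0.4], 0], [[0, 0, 0.55], 0], [[0, 0, 0.7], 0], [[0, 0, 0.8], 0], [[0, 0, 0.88], 0], [[0, 0, 0.92], 0], [[0, 0, 0.92], 0], [[0, 0, 0.92], 0]]'

```text
time: 34.75
eef_pos: [0.3933, 0.2259, 0.2416]
tcp_rot: [-0.001, 3.141, 0.0]
ft_force: [0.3, 0.3, -0.9]
width: 0.016
grasp_force: 30.0
```

Emit:
apply_moves --plan '[[[0, 0, 0], 0], [[0, 0, 0], 0], [[0, 0, 0], 0], [[0, 0, 0], 0], [[0, 0, 0], 0], [[0, 0, -0.5], 0], [[0, 0, -1.3], 0], [[0, 0, -2.2], 0], [[0, 0, -3.2], 0], [[0, 0, -4.2], 0]]' --grip 0.5

```text
time: 35.75
eef_pos: [0.393, 0.2257, 0.3686]
tcp_rot: [0.001, -3.141, 0.0]
ft_force: [0.9, 0.4, -0.9]
width: 0.0453
grasp_force: 0.0
```

```bash
python3 - <<'E'
from m import *
s=snap("scene");t=snap("top")
w=cloud(s).reshape(-1,3);px=s["pixels"].reshape(-1,3).astype(int)
m=(px[:,0]>130)&(px[:,1]<80)&(px[:,2]<90)&(np.hypot(w[:,0]-.39,w[:,1]-.225)<.05)&(w[:,2]<.15);p=w[m];print("drift",len(p),p.min(0),p.max(0),np.median(p,0))
D["orange"]=(8,22,120,100,.04,(.55,-.052),.05)
for n,c in(("top",t),("scene",s)):
    print(n,rect(c,"orange")[:3])
# park mark: green pixels on plane 0
for n,c in(("top",t),("scene",s)):
    H=cv2.cvtColor(c["pixels"],cv2.COLOR_RGB2HSV).astype(int);m=(H[...,0]>55)&(H[...,0]<80)&(H[...,1]>90)&(H[...,2]>130);v,u=np.nonzero(m);P=onplane(c,np.c_[u,v],0);k=(P[:,0]>.33)&(P[:,0]<.6)&(P[:,1]>-.15)&(P[:,1]<.05);print(n,k.sum(),P[k].min(0),P[k].max(0))
    np.savetxt(f"g_{n}.txt",P[k])
    im=ortho(c,.36,.56,-.12,.04,0,3);H=cv2.cvtColor(im,cv2.COLOR_BGR2HSV).astype(int);m=((H[...,0]>55)&(H[...,0]<80)&(H[...,1]>90)&(H[...,2]>110)).astype(np.uint8)
    N,l,st,ce=cv2.connectedComponentsWithStats(m)
    for i in range(1,N):
        if st[i,4]>60:
            a,b,ww,hh=st[i,:4];print("  x %.4f..%.4f y %.4f..%.4f area %d"%(.56-(b+hh)/3000,.56-b/3000,.04-(a+ww)/3000,.04-a/3000,st[i,4]))
E
python3 go.py .5505 -.052 .5 0
```

```text
drift 94 [0.38072752 0.21694128 0.04393017] [0.39720554 0.23211556 0.08744722] [0.38708395 0.22156885 0.07142612]
top (array([ 0.5505, -0.0517]), array([40.9, 47. ]), 0.9)
scene (array([ 0.535 , -0.0611]), array([69.5, 57.2]), 90.0)
top 86 [ 0.38208863 -0.09100249  0.        ] [ 0.54587688 -0.00431972  0.        ]
  x 0.5207..0.5467 y -0.0220..-0.0037 area 1698
  x 0.5230..0.5297 y -0.0883..-0.0823 area 289
  x 0.3823..0.4087 y -0.0917..-0.0667 area 2113
  x 0.3810..0.4073 y -0.0340..-0.0077 area 2042
scene 76 [ 3.76277190e-01 -8.95856473e-02 -1.11022302e-16] [ 5.39810344e-01 -3.39775811e-03  1.11022302e-16]
  x 0.5157..0.5403 y -0.0120..-0.0027 area 1233
  x 0.3767..0.4027 y -0.0900..-0.0643 area 2059
  x 0.3757..0.4010 y -0.0323..-0.0070 area 1946
t 35.85 pos [0.3941 0.2263 0.3713] yawY 90.02 tilt [ 0.0077  0.0043 -1.    ] | shift [-5.242 -9.26  -4.288] turn 15.004 |j [ 0.496  0.155  1.879  0.     1.099 -1.075] F [0.4 0.2 0.6] w 0.0456
```

Emit:
apply_moves --plan '[[[0, 0, -1.4], 1.0], [[0, 0, -3.0], 2.2], [[-0.4, -0.8, -4.3], 3.6], [[-1.2, -2.1, -4.3], 5.0], [[-1.9, -3.4, -4.3], 6.4], [[-2.6, -4.7, -4.3], 7.8], [[-3.4, -6.0, -4.3], 9.2], [[-4.1, -7.3, -4.3], 10.6], [[-4.8, -8.5, -4.3], 12.0], [[-5.24, -9.26, -4.3], 13.4]]' --grip 0.8

```text
time: 36.85
eef_pos: [0.5517, -0.0546, 0.4949]
tcp_rot: [-2.036, -2.391, 0.002]
ft_force: [-0.4, 0.7, -0.4]
width: 0.0725
grasp_force: 0.0
```

```bash
cat > park.py <<'E'
from h import *
from scipy.optimize import minimize
def park(c,s=3):
    im=ortho(c,.36,.57,-.12,.04,0,s);H=cv2.cvtColor(im,cv2.COLOR_BGR2HSV).astype(int)
    m=((H[...,0]>55)&(H[...,0]<80)&(H[...,1]>80)&(H[...,2]>110)).astype(np.float32);m=cv2.GaussianBlur(m,(0,0),3)
    g=np.arange(-3,3.1,1)/1000
    pts=[];
    for sx in(1,-1):
        for sy in(1,-1):
            for L in np.arange(-6,20.5,1):
                for d in np.arange(.5,6,1):
                    pts.append((sx*(.077-L/1000),sy*(.036+d/1000)));pts.append((sx*(.077+d/1000),sy*(.036-L/1000)))
    P=np.array(pts)
    out=[]
    for sx in(1,-1):   # negative: band just inside/outside
        for sy in(1,-1):
            for L in np.arange(0,20,1):
                for d in(-1,-2,-3,7,8,9):
                    out.append((sx*(.077-L/1000),sy*(.036+d/1000)));out.append((sx*(.077+d/1000),sy*(.036-L/1000)))
    O=np.array(out)
    def val(q,A):
        cs,sn=np.cos(q[2]),np.sin(q[2]);x=q[0]+A[:,0]*cs-A[:,1]*sn;y=q[1]+A[:,0]*sn+A[:,1]*cs
        mx=((.04-y)*s*1000).astype(np.float32)[None];my=((.57-x)*s*1000).astype(np.float32)[None];return cv2.remap(m,mx,my,1).mean()
    f=lambda q:-val((q[0]/1000,q[1]/1000,q[2]/100),P)+val((q[0]/1000,q[1]/1000,q[2]/100),O)
    r=min((minimize(f,[a,b,2.5],method="Nelder-Mead",options=dict(initial_simplex=[[a,b,2.5],[a+3,b,2.5],[a,b+3,2.5],[a,b,0.5]])) for a in(458,464) for b in(-46,-49)),key=lambda r:r.fun)
    return r.x/np.array([1000,1000,100]),r.fun
E
python3 - <<'E'
from park import *
for n in("top","scene"):print(n,*park(snap(n)))
E
python3 go.py .5505 -.052 .3 0
```

```text
top [ 0.46489833 -0.04771065  0.02780546] -0.33582547307014465
scene [ 0.45927222 -0.04620285  0.02591641] -0.48279815912246704
t 36.95 pos [ 0.552  -0.0547  0.4944] yawY 9.33 tilt [-2.3e-03 -6.0e-04 -1.0e+00] | shift [ 0.097 -0.021  6.482] turn 1.554 |j [-1.190e-01  2.460e-01  1.445e+00 -1.000e-03  1.453e+00 -2.820e-01] F [ 0.   0.4 -0.1] w 0.0731
```

Emit:
apply_moves --plan '[[[0.05, -0.02, 0.8], 0.8], [[0.1, -0.04, 1.8], 1.55], [[0.1, -0.04, 3.0], 1.55], [[0.1, -0.04, 4.2], 1.55], [[0.1, -0.04, 5.2], 1.55], [[0.1, -0.04, 5.8], 1.55], [[0.1, -0.04, 5.8], 1.55], [[0.1, -0.04, 5.8], 1.55], [[0.1, -0.04, 5.8], 1.55], [[0.1, -0.04, 5.8], 1.55]]'

```text
time: 37.95
eef_pos: [0.5491, -0.049, 0.3239]
tcp_rot: [2.213, 2.227, 0.003]
ft_force: [0.1, 0.6, -0.1]
width: 0.0727
grasp_force: 0.0
```

```bash
python3 go.py .5505 -.052 .209 0
```

```text
t 37.95 pos [ 0.5491 -0.049   0.3239] yawY 0.35 tilt [ 2.7e-03 -1.0e-04 -1.0e+00] | shift [-0.099  0.035  3.829] turn 0.058 |j [-0.11   0.346  1.742  0.     1.051 -0.116] F [ 0.1  0.6 -0.1] w 0.0727
```

Emit:
apply_moves --plan '[[[-0.05, 0.02, 0.4], 0.06], [[-0.1, 0.035, 1.0], 0.06], [[-0.1, 0.035, 1.6], 0.06], [[-0.1, 0.035, 2.2], 0.06], [[-0.1, 0.035, 2.8], 0.06], [[-0.1, 0.035, 3.3], 0.06], [[-0.1, 0.035, 3.7], 0.06], [[-0.1, 0.035, 3.75], 0.06], [[-0.1, 0.035, 3.75], 0.06], [[-0.1, 0.035, 3.75], 0.06]]'

```text
time: 38.95
eef_pos: [0.5503, -0.0522, 0.2107]
tcp_rot: [2.221, 2.22, 0.002]
ft_force: [0.3, -1.0, -0.1]
width: 0.0727
grasp_force: 0.0
```

Emit:
apply_moves --plan '[[[0, 0, 0], 0], [[0, 0, 0], 0], [[0, 0, 0], 0], [[0, 0, 0], 0], [[0, 0, 0], 0], [[0, 0, 0], 0], [[0, 0, 0], 0], [[0, 0, 0], 0], [[0, 0, 0], 0], [[0, 0, 0], 0]]' --grip 0.3

```text
time: 39.95
eef_pos: [0.5501, -0.0521, 0.2103]
tcp_rot: [2.222, 2.22, 0.001]
ft_force: [-1.0, 1.1, 4.8]
width: 0.0459
grasp_force: 30.0
```

```bash
python3 go.py .413 -.0484 .21 1.5
```

```text
t 39.95 pos [ 0.5501 -0.0521  0.2103] yawY -0.04 tilt [ 5.e-04  1.e-04 -1.e+00] | shift [ 0.122 -4.569  0.007] turn -0.256 |j [-0.115  0.479  1.869  0.     0.793 -0.115] F [-1.   1.1  4.8] w 0.0459
```

Emit:
apply_moves --plan '[[[0, -0.1, 0], 0], [[0, -0.25, 0], 0], [[0, -0.45, 0], 0], [[0, -0.7, 0], 0], [[0, -1.0, 0], 0], [[0, -1.3, 0], 0], [[0, -1.6, 0], 0], [[0, -1.9, 0], 0], [[0, -2.2, 0], 0], [[0, -2.5, 0], 0]]'

```text
time: 40.95
eef_pos: [0.4745, -0.0522, 0.2103]
tcp_rot: [2.221, 2.22, 0.002]
ft_force: [6.3, 0.4, -1.4]
width: 0.0459
grasp_force: 30.0
```

Emit:
apply_moves --plan '[[[0, -0.3, 0], 0], [[0, -0.6, 0], 0], [[0.02, -0.9, 0], -0.05], [[0.05, -1.15, 0], -0.12], [[0.08, -1.4, 0], -0.2], [[0.1, -1.6, 0], -0.26], [[0.12, -1.8, 0], -0.26], [[0.12, -1.95, 0], -0.26], [[0.12, -2.05, 0], -0.26], [[0.12, -2.05, 0], -0.26]]'

```text
time: 41.95
eef_pos: [0.4128, -0.0485, 0.2102]
tcp_rot: [2.192, 2.251, 0.0]
ft_force: [2.7, 0.1, 7.8]
width: 0.0463
grasp_force: 30.0
```

```bash
python3 go.py .413 -.0484 .21 1.5;python3 - <<'E'
from park import *
o=get_obs();R=Ro.from_rotvec(o["tcp_rot"]).as_matrix();print("grasp",o["eef_pos"]+.172*R[:,2],R[:,2])
s=snap("scene");print(park(s))
E
```

```text
t 41.95 pos [ 0.4128 -0.0485  0.2102] yawY 1.52 tilt [ 0.  0. -1.] | shift [0.002 0.006 0.008] turn 0.004 |j [-0.145  0.316  2.178  0.     0.648 -0.171] F [2.7 0.1 7.8] w 0.0463
grasp [ 0.41282875 -0.04845059  0.03824086] [ 2.99006505e-05  2.13069009e-05 -9.99999999e-01]
(array([ 0.45930971, -0.04619483,  0.02546072]), np.float64(-0.34841328859329224))
```

Emit:
apply_moves --plan '[[[0, 0, 0], 0], [[0, 0, 0], 0], [[0, 0, 0], 0], [[0, 0, 0], 0], [[0, 0, -0.5], 0], [[0, 0, -1.3], 0], [[0, 0, -2.5], 0], [[0, 0, -4.0], 0], [[0, 0, -5.5], 0], [[0, 0, -7.0], 0]]' --grip 0.8

```text
time: 43.0
eef_pos: [0.4127, -0.0484, 0.4215]
tcp_rot: [-2.191, -2.25, 0.001]
ft_force: [0.6, -0.8, -0.0]
width: 0.0724
grasp_force: 0.0
```

Emit:
apply_moves --plan '[[[0, 0, -1.5], 0], [[0, 0, -3.0], 0], [[0, 0, -4.5], 0], [[0.5, 0, -6.0], 0], [[2.0, 0, -6.2], 0], [[3.5, 0, -6.2], 0], [[5.0, 0, -6.2], 0], [[6.5, 0, -6.2], 0], [[8.0, 0, -6.2], 0], [[9.0, 0, -6.2], 0]]'

```text
time: 44.0
eef_pos: [0.4057, 0.2239, 0.6053]
tcp_rot: [-2.189, -2.252, 0.002]
ft_force: [0.4, -0.3, 0.3]
width: 0.0731
grasp_force: 0.0
```

Run:
```python
from m import *;from park import park
print(get_obs()["eef_pos"])
c=snap("top");s=snap("scene");q,f=park(c);print("park top",q,f,"scene",*park(s))
D["orange"]=(8,22,120,100,.04,(.413,-.0484),.05)
for n,k in(("top",c),("scene",s)):
    r=rect(k,"orange");print(n,r[:3])
# tray outline at rim height .025 from top: rectified in park frame, intensity profiles
cs,sn=np.cos(q[2]),np.sin(q[2])
def prof(cam,bias,P,h):
    uv=proj(cam,np.c_[q[0]+bias[0]+P[:,0]*cs-P[:,1]*sn,q[1]+bias[1]+P[:,0]*sn+P[:,1]*cs,np.full(len(P),h)]).astype(np.float32)[None]
    return cv2.remap(cam["pixels"],uv,None,1)[0].astype(int)
d=np.arange(-48,49,2)
for x in(-40,40):
    print("y-profile at x",x);P=np.c_[np.full(len(d),x),d]/1000;print([(int(a),int(b.sum()//3)) for a,b in zip(d,prof(c,(0,0),P,.025)) if abs(a)>24])
d=np.arange(-86,87,2)
for y in(-24,24):
    print("x-profile at y",y);P=np.c_[d,np.full(len(d),y)]/1000;print([(int(a),int(b.sum()//3)) for a,b in zip(d,prof(c,(0,0),P,.025)) if abs(a)>62])
for k in("cell0","tray"):
    for n in("top","scene"):print(k,n,[(np.round(e["uv"]).tolist(),round(e["confidence"],2)) for e in find_in(n,k)][:4])
```

```text
[0.40568109 0.22389928 0.60532564]
park top [ 0.46483247 -0.04768396  0.02646904] -0.4912489652633667 scene [ 0.45980844 -0.04588739  0.03878181] -0.21252131462097168
top (array([ 0.3997, -0.0619]), array([47.4, 34.9]), 86.3)
scene (array([ 0.3908, -0.0665]), array([54.5, 57.8]), 90.0)
y-profile at x -40
[(-48, 206), (-46, 214), (-44, 190), (-42, 149), (-40, 91), (-38, 104), (-36, 145), (-34, 208), (-32, 197), (-30, 188), (-28, 184), (-26, 188), (26, 150), (28, 169), (30, 172), (32, 165), (34, 166), (36, 169), (38, 174), (40, 177), (42, 184), (44, 200), (46, 209), (48, 211)]
y-profile at x 40
[(-48, 205), (-46, 200), (-44, 206), (-42, 196), (-40, 174), (-38, 105), (-36, 76), (-34, 81), (-32, 64), (-30, 55), (-28, 52), (-26, 57), (26, 132), (28, 138), (30, 205), (32, 205), (34, 204), (36, 201), (38, 197), (40, 195), (42, 194), (44, 196), (46, 193), (48, 187)]
x-profile at y -24
[(-86, 195), (-84, 168), (-82, 147), (-80, 146), (-78, 137), (-76, 134), (-74, 139), (-72, 139), (-70, 137), (-68, 149), (-66, 159), (-64, 158), (64, 211), (66, 209), (68, 206), (70, 207), (72, 208), (74, 181), (76, 165), (78, 162), (80, 190), (82, 208), (84, 210), (86, 218)]
x-profile at y 24
[(-86, 135), (-84, 129), (-82, 127), (-80, 123), (-78, 125), (-76, 118), (-74, 112), (-72, 116), (-70, 109), (-68, 88), (-66, 120), (-64, 121), (64, 214), (66, 215), (68, 215), (70, 215), (72, 201), (74, 151), (76, 151), (78, 170), (80, 196), (82, 213), (84, 223), (86, 221)]
cell0 top [([373.0, 160.0], 0.29)]
cell0 scene [([360.0, 260.0], 0.52), ([367.0, 267.0], 0.48)]
tray top [([377.0, 230.0], 0.65)]
tray scene [([400.0, 216.0], 0.58)]
```

```bash
cat > well.py <<'E'
from h import *
from scipy.optimize import minimize
def well(c,g,s=3,yaws=(-.15,-.07,0,.07,.15)):
    x0,y1=g[0]+.07,g[1]+.07
    im=ortho(c,g[0]-.07,x0,g[1]-.07,y1,.04,s);H=cv2.cvtColor(im,cv2.COLOR_BGR2HSV).astype(int)
    m=((H[...,0]>5)&(H[...,0]<25)&(H[...,1]>150)&(H[...,2]>130)).astype(np.float32);m=cv2.GaussianBlur(m,(0,0),3)
    a=np.arange(-23,23.1,1);b=np.arange(-19,19.1,1)
    def ring(d):
        return np.array([(t,sg*(19-d)) for t in a for sg in(1,-1)]+[(sg*(23-d),t) for t in b for sg in(1,-1)])/1000
    I=np.vstack([ring(.5),ring(1.5),ring(2.5)]);O=np.vstack([ring(-2),ring(-4)])
    O=O
    def val(q,A):
        cs,sn=np.cos(q[2]),np.sin(q[2]);x=q[0]+A[:,0]*cs-A[:,1]*sn;y=q[1]+A[:,0]*sn+A[:,1]*cs
        return cv2.remap(m,((y1-y)*s*1000).astype(np.float32)[None],((x0-x)*s*1000).astype(np.float32)[None],1).mean()
    u=lambda q:(q[0]/1000,q[1]/1000,q[2]/100)
    f=lambda q:-val(u(q),I)+.5*val(u(q),O)
    best=None
    for dx in(-8,0,8):
        for dy in(-8,0,8):
            for w in yaws:
                p=[g[0]*1000+dx,g[1]*1000+dy,w*100];r=minimize(f,p,method="Nelder-Mead",options=dict(initial_simplex=[p,[p[0]+4,p[1],p[2]],[p[0],p[1]+4,p[2]],[p[0],p[1],p[2]+5]]))
                if best is None or r.fun<best.fun:best=r
    return best.x/np.array([1000,1000,100]),best.fun,m.sum()
E
python3 - <<'E'
from well import *
c=snap("top");s=snap("scene")
print("top",well(c,(.4,-.062)));print("scene",well(s,(.396,-.062)))
# tray long edges: dark compartment mask & depth-based points 12..30mm high
for n,k in(("top",c),("scene",s)):
    w=cloud(k).reshape(-1,3);px=k["pixels"].reshape(-1,3).astype(int);gray=(np.abs(px.max(1)-px.min(1))<40)
    m=(w[:,0]>.33)&(w[:,0]<.56)&(w[:,1]>-.12)&(w[:,1]<.02)&(w[:,2]>.012)&(w[:,2]<.036)&gray
    p=w[m][:,:2].astype(np.float32);print(n,len(p),cv2.minAreaRect(p))
E
```

```text
top (array([ 0.39955374, -0.05846881,  0.06600387]), np.float64(-0.5371889472007751), np.float32(3508.436))
scene (array([ 0.39063497, -0.06024006,  0.08865257]), np.float64(-0.7371124625205994), np.float32(24282.0))
top 267 ((0.4517080783843994, -0.07139641046524048), (0.14867283403873444, 0.09591416269540787), 2.649751901626587)
scene 488 ((0.44674211740493774, -0.07032665610313416), (0.15212039649486542, 0.0982438176870346), 2.6167807579040527)
```

```bash
python3 - <<'E'
from well import *
s=snap("scene");t=snap("top");print("cells at",onplane(s,[[360,260],[367,267]],.015)+[.0045,0,0])
print(well(t,(.4,-.06),yaws=(0,.07)))
g=cv2.cvtColor(s["pixels"],cv2.COLOR_RGB2HSV).astype(int)
for n,(lo,hi,sm) in{"green":(50,85,120),"yellow":(22,34,150)}.items():
    m=(g[...,0]>=lo)&(g[...,0]<=hi)&(g[...,1]>sm)&(g[...,2]>60);v,u=np.nonzero(m);P=onplane(s,np.c_[u,v],.015)+[.0045,0,0];k=(P[:,0]>.44)&(P[:,0]<.56)&(P[:,1]>-.1)&(P[:,1]<-.01);print(n,k.sum(),np.median(P[k],0) if k.sum() else "")
E
python3 go.py .398 -.0588 .40 4
```

```text
cells at [[ 0.49920817 -0.0467462   0.015     ]
 [ 0.48873691 -0.07413349  0.015     ]]
(array([ 0.39952595, -0.05847569,  0.06601085]), np.float64(-0.5317539572715759), np.float32(3474.032))
green 25 [ 0.49027366 -0.04469992  0.015     ]
yellow 12 [ 0.47771126 -0.04160203  0.015     ]
t 44.5 pos [0.4063 0.2205 0.6063] yawY 1.43 tilt [ 4.e-04  1.e-04 -1.e+00] | shift [-9.299 -0.51   6.874] turn -0.429 |j [ 0.472  0.076  1.385 -0.     1.68   0.447] F [-0.5  0.4  0.1] w 0.0733
```

Emit:
apply_moves --plan '[[[-1.0, -0.1, 0], 0], [[-2.3, -0.2, 0], -0.2], [[-3.7, -0.3, 0], -0.43], [[-5.2, -0.4, 0], -0.43], [[-6.7, -0.5, 0.5], -0.43], [[-8.1, -0.5, 1.5], -0.43], [[-9.0, -0.5, 2.8], -0.43], [[-9.3, -0.5, 4.3], -0.43], [[-9.3, -0.5, 5.8], -0.43], [[-9.3, -0.5, 6.9], -0.43]]'

```text
time: 45.5
eef_pos: [0.3975, -0.0588, 0.3967]
tcp_rot: [-2.142, -2.295, 0.002]
ft_force: [0.9, 0.1, -0.8]
width: 0.0728
grasp_force: 0.0
```

```bash
python3 - <<'E'
from well import *
s=snap("scene");print(well(s,(.395,-.06),yaws=(0,.07)))
E
python3 go.py .398 -.0588 .211 4
```

```text
(array([ 0.39116133, -0.06012708,  0.07819595]), np.float64(-0.7380155920982361), np.float32(24863.0))
t 45.55 pos [ 0.3962 -0.0584  0.3924] yawY 3.98 tilt [-0.0117  0.0021 -0.9999] | shift [-0.036  0.129  6.047] turn -0.003 |j [-0.175  0.054  1.939 -0.     1.16  -0.244] F [-2.8  0.2 -3.4] w 0.073
```

Emit:
apply_moves --plan '[[[0, 0.03, 0.5], 0], [[0, 0.03, 1.2], 0], [[0, 0.03, 2.0], 0], [[0, 0.03, 2.8], 0], [[0, 0.03, 3.6], 0], [[0, 0.03, 4.4], 0], [[0, 0.03, 5.2], 0], [[0, 0.03, 5.8], 0], [[0, 0.03, 6.2], 0], [[0, 0.03, 6.2], 0]]'

```text
time: 46.55
eef_pos: [0.3998, -0.0581, 0.2127]
tcp_rot: [-2.14, -2.298, 0.001]
ft_force: [0.3, 0.4, -0.2]
width: 0.0733
grasp_force: 0.0
```

Emit:
apply_moves --plan '[[[0, 0, 0], 0], [[0, 0, 0], 0], [[0, 0, 0], 0], [[0, 0, 0], 0], [[0, 0, 0], 0], [[0, 0, 0], 0], [[0, 0, 0], 0], [[0, 0, 0], 0], [[0, 0, 0], 0], [[0, 0, 0], 0]]' --grip 0.3

```text
time: 47.55
eef_pos: [0.3994, -0.0578, 0.2136]
tcp_rot: [2.14, 2.3, -0.001]
ft_force: [-1.6, -0.7, 5.5]
width: 0.0458
grasp_force: 29.9
```

```bash
python3 go.py .413 -.0484 .211 1.55
```

```text
t 47.55 pos [ 0.3994 -0.0578  0.2136] yawY 4.13 tilt [-2.e-04 -3.e-04 -1.e+00] | shift [0.281 0.475 0.088] turn 0.43 |j [-0.172  0.295  2.2   -0.     0.647 -0.244] F [-1.6 -0.7  5.5] w 0.0458
```

Emit:
apply_moves --plan '[[[0.05, 0.08, 0], 0.05], [[0.1, 0.16, 0], 0.12], [[0.15, 0.24, 0], 0.2], [[0.2, 0.32, 0], 0.28], [[0.25, 0.4, 0], 0.35], [[0.285, 0.46, 0], 0.43], [[0.285, 0.49, 0], 0.43], [[0.285, 0.49, 0], 0.43], [[0.285, 0.49, 0], 0.43], [[0.285, 0.49, 0], 0.43]]'

```text
time: 48.55
eef_pos: [0.4102, -0.0486, 0.2134]
tcp_rot: [-2.186, -2.247, 0.012]
ft_force: [-12.8, -5.8, 17.9]
width: 0.0457
grasp_force: 30.1
```

Emit:
apply_moves --plan '[[[0, 0, 0], 0], [[0, 0, 0], 0], [[0, 0, 0], 0], [[0, 0, 0], 0], [[0, 0, -0.5], 0], [[0, 0, -1.3], 0], [[0, 0, -2.5], 0], [[0, 0, -4.0], 0], [[0, 0, -5.5], 0], [[0, 0, -7.0], 0]]' --grip 0.8

```text
time: 49.55
eef_pos: [0.4134, -0.0481, 0.4249]
tcp_rot: [2.191, 2.251, 0.001]
ft_force: [1.0, -0.0, -0.8]
width: 0.0729
grasp_force: 0.0
```

Run:
```python
from well import *;from park import park
s=snap("scene");print(get_obs()["eef_pos"],well(s,(.409,-.049),yaws=(0,.05)),park(s))
```

```text
[ 0.41497939 -0.04826099  0.432103  ] (array([ 0.40072417, -0.05075817,  0.02104845]), np.float64(-0.7244054079055786), np.float32(25379.0)) (array([ 0.45933757, -0.04672894,  0.01585716]), np.float64(-0.3291442394256592))
```

Emit:
apply_moves --plan '[[[0, 0, -1.5], 0], [[0, 0, -3.0], 0], [[0, 0, -4.5], 0], [[0.5, 0, -6.0], 0], [[2.0, 0, -6.2], 0], [[3.5, 0, -6.2], 0], [[5.0, 0, -6.2], 0], [[6.5, 0, -6.2], 0], [[8.0, 0, -6.2], 0], [[9.0, 0, -6.2], 0]]'

```text
time: 50.6
eef_pos: [0.4062, 0.2245, 0.6084]
tcp_rot: [-2.189, -2.253, -0.0]
ft_force: [0.6, 0.4, 0.4]
width: 0.073
grasp_force: 0.0
```

```bash
cat > chk.py <<'E'
from well import *;from park import park
c=snap("top");s=snap("scene")
for n,k,g in(("top",c,(.4135,-.0487)),("scene",s,(.409,-.049))):
    p,fp=park(k);w,fw,_=well(k,g,yaws=(0,.03,.06));cs,sn=np.cos(p[2]),np.sin(p[2]);d=w[:2]-p[:2];print(n,"park",p.round(4),round(fp,2),"well",w.round(4),round(fw,2),"tray rel. in park frame",np.round([d[0]*cs+d[1]*sn+.051,-d[0]*sn+d[1]*cs,w[2]-p[2]],4))
E
python3 chk.py
```

```text
top park [ 0.4648 -0.0478  0.026 ] -0.69 well [ 0.4086 -0.0491  0.0407] -0.55 tray rel. in park frame [-0.0052  0.0002  0.0146]
scene park [ 0.4596 -0.0458  0.026 ] -0.33 well [ 0.4    -0.0508  0.021 ] -0.72 tray rel. in park frame [-0.0087 -0.0034 -0.005 ]
```

```bash
cat >> chk.py <<'E'
def edges(k,p):
    w=cloud(k);z=w[...,2];dx,dy=w[...,0]-p[0],w[...,1]-p[1];cs,sn=np.cos(p[2]),np.sin(p[2]);X,Y=dx*cs+dy*sn,-dx*sn+dy*cs
    m=(z>.011)&(z<.06)&(abs(X)<.1)&(abs(Y)<.046);x,y=X[m],Y[m]
    for sg,nm in((1,"left"),(-1,"right")):
        xs,ys=[],[]
        for b in np.arange(-.075,.07,.004):
            q=y[(x>b)&(x<=b+.004)]
            if len(q)>3:xs.append(b+.002);ys.append((q*sg).max()*sg)
        xs,ys=np.array(xs),np.array(ys);k2=np.abs(ys-np.median(ys))<.005;print(nm,np.polyfit(xs[k2],ys[k2],1).round(4),k2.sum())
    for sg,nm in((1,"front"),(-1,"rear")):
        v=[(x[(y>b)&(y<=b+.004)]*sg).max()*sg for b in np.arange(-.03,.028,.004) if ((y>b)&(y<=b+.004)).sum()>3];print(nm,np.round(np.median(v),4),np.polyfit(np.arange(len(v))*.004,v,1).round(3)[0])
for n,k in(("top",c),("scene",s)):print(n);edges(k,park(c)[0] if n=="top" else park(c)[0]-[.0045,.0005,0])
E
python3 chk.py; python3 go.py .409 -.0488 .40 1.5
```

```text
top park [ 0.4648 -0.0478  0.026 ] -0.69 well [ 0.4086 -0.0491  0.0417] -0.55 tray rel. in park frame [-0.0052  0.0002  0.0156]
scene park [ 0.4596 -0.0458  0.0261] -0.33 well [ 0.4001 -0.0508  0.026 ] -0.72 tray rel. in park frame [-0.0087 -0.0034 -0.    ]
top
left [-0.0117  0.0303] 33
right [-0.0052 -0.0336] 32
front 0.068 -0.002
rear -0.0778 -0.002
scene
left [-0.0071  0.0332] 37
right [ 0.0034 -0.0317] 35
front 0.07 0.042
rear -0.0794 0.008
t 50.8 pos [0.4066 0.2222 0.6085] yawY 1.62 tilt [-7.e-04 -9.e-04 -1.e+00] | shift [-9.027 -0.17   6.957] turn 0.02 |j [ 0.476  0.078  1.377 -0.     1.687  0.447] F [-0.3  0.1 -0.7] w 0.0727
```

Emit:
apply_moves --plan '[[[-1.0, -0.05, 0], 0], [[-2.3, -0.1, 0], 0], [[-3.7, -0.17, 0], 0], [[-5.2, -0.17, 0], 0], [[-6.7, -0.17, 0.5], 0], [[-8.1, -0.17, 1.5], 0], [[-8.9, -0.17, 2.8], 0], [[-9.05, -0.17, 4.3], 0], [[-9.05, -0.17, 5.8], 0], [[-9.05, -0.17, 6.9], 0]]'

```text
time: 51.8
eef_pos: [0.407, -0.0514, 0.3997]
tcp_rot: [-2.194, -2.246, 0.002]
ft_force: [0.4, -0.9, 0.9]
width: 0.0731
grasp_force: 0.0
```

Emit:
apply_moves --plan '[[[0, 0, 0.5], 0], [[0, 0, 1.2], 0], [[0, 0, 2.0], 0], [[0, 0, 2.8], 0], [[0, 0, 3.6], 0], [[0, 0, 4.4], 0], [[0, 0, 5.2], 0], [[0, 0, 5.7], 0], [[0, 0, 6.0], 0], [[0, 0, 6.0], 0]]'

```text
time: 52.8
eef_pos: [0.4081, -0.0505, 0.2214]
tcp_rot: [-2.192, -2.248, 0.002]
ft_force: [-0.1, 0.1, 0.4]
width: 0.0733
grasp_force: 0.0
```

```bash
python3 go.py .409 -.0488 .216 1.5
```

```text
t 52.8 pos [ 0.4081 -0.0505  0.2214] yawY 1.45 tilt [-1.8e-03  2.0e-04 -1.0e+00] | shift [0.057 0.032 0.181] turn -0.009 |j [-0.151  0.291  2.174 -0.     0.678 -0.176] F [-0.1  0.1  0.4] w 0.0733
```

Emit:
apply_moves --plan '[[[0.03, 0.03, 0.1], 0], [[0.05, 0.03, 0.2], 0], [[0.05, 0.03, 0.2], 0], [[0.05, 0.03, 0.2], 0], [[0.05, 0.03, 0.2], 0], [[0.05, 0.03, 0.2], 0], [[0.05, 0.03, 0.2], 0], [[0.05, 0.03, 0.2], 0], [[0.05, 0.03, 0.2], 0], [[0.05, 0.03, 0.2], 0]]' --grip 0.3

```text
time: 53.8
eef_pos: [0.4091, -0.0483, 0.2162]
tcp_rot: [-2.191, -2.25, 0.001]
ft_force: [-2.4, -0.6, 5.6]
width: 0.0459
grasp_force: 30.0
```

```bash
python3 go.py .4138 -.0488 .216 1.5
```

```text
t 53.8 pos [ 0.4091 -0.0483  0.2162] yawY 1.53 tilt [-8.e-04  1.e-04 -1.e+00] | shift [-0.021  0.155  0.008] turn 0.006 |j [-0.145  0.301  2.178 -0.     0.663 -0.172] F [-2.4 -0.6  5.6] w 0.0459
```

Emit:
apply_moves --plan '[[[0, 0, -0.02], 0], [[0, 0.03, -0.03], 0], [[0, 0.06, -0.03], 0], [[0, 0.09, -0.03], 0], [[0, 0.12, -0.03], 0], [[0, 0.15, -0.03], 0], [[0, 0.18, -0.03], 0], [[0, 0.2, -0.03], 0], [[0, 0.2, -0.03], 0], [[0, 0.2, -0.03], 0]]'

```text
time: 54.8
eef_pos: [0.4154, -0.0482, 0.2169]
tcp_rot: [-2.192, -2.251, -0.0]
ft_force: [1.3, -0.1, -4.2]
width: 0.0457
grasp_force: 30.0
```

Run:
```python
from h import *
o=get_obs();R=Ro.from_rotvec(o["tcp_rot"]).as_matrix();print(o["eef_pos"],(o["eef_pos"]+R[:,2]*.172),o["ft_force"])
```

```text
[ 0.41542167 -0.04817122  0.2168875 ] [ 0.41540411 -0.04815366  0.0448875 ] [ 1.31609846 -0.0535988  -4.16757675]
```

Emit:
apply_moves --plan '[[[0, 0, 0.02], 0], [[0, 0, 0.03], 0], [[0, -0.03, 0.03], 0], [[0, -0.05, 0.03], 0], [[0, -0.06, 0.03], 0], [[0, -0.07, 0.03], 0], [[0, -0.07, 0.03], 0], [[0, -0.07, 0.03], 0], [[0, -0.07, 0.03], 0], [[0, -0.07, 0.03], 0]]'

```text
time: 55.8
eef_pos: [0.4138, -0.0483, 0.2163]
tcp_rot: [2.191, 2.25, 0.002]
ft_force: [3.1, -0.9, 0.7]
width: 0.0458
grasp_force: 30.0
```

Run:
```python
from h import *
o=get_obs();R=Ro.from_rotvec(o["tcp_rot"]).as_matrix();print(o["eef_pos"],(o["eef_pos"]+R[:,2]*.172),o["ft_force"])
```

```text
[ 0.41383997 -0.04830129  0.21628709] [ 0.41415068 -0.04833435  0.04428737] [ 3.12405287 -0.89719921  0.69644932]
```

Release, retreat and check.

Emit:
apply_moves --plan '[[[0, 0, 0], 0], [[0, 0, 0], 0], [[0, 0, 0], 0], [[0, 0, 0], 0], [[0, 0, 0], 0], [[0, 0, -1.0], 0], [[0, 0, -2.3], 0], [[0, 0, -3.8], 0], [[0, 0, -5.3], 0], [[0, 0, -6.8], 0]]' --grip 0.8

```text
time: 56.8
eef_pos: [0.4127, -0.0481, 0.4219]
tcp_rot: [-2.192, -2.251, -0.0]
ft_force: [1.8, -0.4, 0.5]
width: 0.073
grasp_force: 0.0
```

Emit:
apply_moves --plan '[[[0, 0, -1.5], 0], [[0, 0, -3.0], 0], [[0, 0, -4.5], 0], [[0.5, 0, -6.0], 0], [[2.0, 0, -6.2], 0], [[3.5, 0, -6.2], 0], [[5.0, 0, -6.2], 0], [[6.5, 0, -6.2], 0], [[8.0, 0, -6.2], 0], [[9.0, 0, -6.2], 0]]'

```text
time: 57.8
eef_pos: [0.4056, 0.2241, 0.6056]
tcp_rot: [-2.189, -2.253, 0.001]
ft_force: [-0.2, 0.3, 0.8]
width: 0.0731
grasp_force: 0.0
```

```bash
python3 chk.py
python3 - <<'E'
from h import *
s=snap("scene");g=cv2.cvtColor(s["pixels"],cv2.COLOR_RGB2HSV).astype(int)
for n,(lo,hi,sm) in{"green":(50,85,120),"yellow":(22,34,150)}.items():
    m=(g[...,0]>=lo)&(g[...,0]<=hi)&(g[...,1]>sm)&(g[...,2]>60);v,u=np.nonzero(m);P=onplane(s,np.c_[u,v],.015)+[.0045,0,0];k=(P[:,0]>.45)&(P[:,0]<.56)&(P[:,1]>-.08)&(P[:,1]<-.01);print(n,k.sum(),np.median(P[k],0) if k.sum() else "")
print([(np.round(onplane(s,[d["uv"]],.015)[0]+[.0045,0,0],3),round(d["confidence"],2)) for d in find_in("scene","cell3")])
w=cloud(s).reshape(-1,3);px=s["pixels"].reshape(-1,3).astype(int);m=(px[:,0]>130)&(px[:,1]<80)&(px[:,2]<90)&(np.hypot(w[:,0]-.39,w[:,1]-.225)<.05)&(w[:,2]<.15);p=w[m];print("drift",len(p),p.min(0),p.max(0))
E
```

```text
top park [ 0.465  -0.0479  0.026 ] -0.68 well [ 0.4143 -0.0491  0.0347] -0.5 tray rel. in park frame [0.0003 0.     0.0087]
scene park [ 0.4594 -0.0461  0.025 ] -0.36 well [ 0.4058 -0.0507  0.021 ] -0.73 tray rel. in park frame [-0.0027 -0.0033 -0.004 ]
top
left [-0.0016  0.0302] 30
right [ 0.0003 -0.0336] 30
front 0.0741 0.006
rear -0.0728 0.002
scene
left [0.0002 0.033 ] 36
right [ 0.0084 -0.0318] 35
front 0.0756 0.006
rear -0.0735 0.009
green 19 [ 0.50376021 -0.0407723   0.015     ]
yellow 10 [ 0.49401428 -0.0377093   0.015     ]
[(array([ 0.512, -0.036,  0.015]), 0.5)]
drift 81 [0.38169375 0.21537218 0.04208871] [0.39839716 0.23376097 0.08769103]
```

```bash
python3 -c "
from rig import *
print(close_job())"
```

```text
the job is handed in; nothing more can be done
None
```

The job is handed in: all three cells present (0, 2 and 3; bore 1 was empty) are in the tray's front compartment and the drift is back upright in its stand. The tray sits on the green marks to about 1–2 mm after it was knocked once and put back, but one correcting slide pulled up on it with about 4 N and may have lifted it a fraction of a millimetre.

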